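# Get the garlic out from the keeper behind the bottles

### The arm

A 6-joint arm with a two-finger parallel gripper is mounted at the origin on a cart in front of the work surface, level with it; the furniture and walls round the work are solid. World frame = base frame: x ahead of the robot, y to its left, z up, the work surface at z = 0. Lengths are in m, angles in degrees, forces in N, time in s.
With the tool pointing down it reaches from about 0.25 to 0.775 m from the base axis. Payload 4 kg.
Tool frame: the origin (TCP) lies midway between the tips of the shut fingers; the grasp point (between the pads) lies 19 mm behind it; x points along the fingers, y is the direction in which the jaws open and shut, and the axes are right-handed (so a half turn about x gives the same grasp; the last joint's range is limited). The gripper opens to 94 mm and grips with 3 to 60 N. Pads are 16 mm wide; open, the fingers measure 119 mm over their backs; the gripper's body (75 mm by 177 mm) begins 78 mm behind the grasp point.
Start: joints at [67.718, 4.996, 78.535, -0, 96.463, -5.907], TCP at [0.155, 0.528, 0.206] pointing down, gripper open.
Joint ranges: [-177.83, 177.83], [-43.37, 116.18], [15.69, 146.23], [-61.86, 241.86], [9.47, 152.12], [-147.06, 147.06]. Speed limits (degrees/s): [159.86, 159.86, 180, 180, 180, 180].

### API

Orientations are given as [roll, pitch, yaw] about the fixed x, y, z axes, in that order (R = Rz(yaw) Ry(pitch) Rx(roll)).
In Python, from rig import ctrl, get_image gives the robot as it stands. The module is installed in compiled form; this text tells all that it offers.
- The arm moves only by the tool jog_arm, never from a script. Its argument "plan" is a list of rows, each an object of numbers: "dx", "dy", "dz": the shift along the world's x, y, z in cm; "ax", "ay", "az": the turn, a rotation vector about the world's x, y, z in degrees; "gripper": the closure, from 0 (fully open) to 1 (shut). In form: [{"dx": .., "dy": .., "dz": .., "ax": .., "ay": .., "az": .., "gripper": ..}, ...]. A call has 1 to 5 rows; each row shifts and turns the pose as measured when the row begins; what a row does not reach is not made up. A row lasts 1/8 s, in which the tool goes at most 62.5 mm and 10.7 degrees, less where a joint would pass 70% of its speed; a pose out of reach is approached as far as the arm can. A call with a gripper value outside its range is refused whole. The fingers move at their own pace and stop on an object; the grip force is fixed at half the most. Time passes only in rows, so rows that do not move let the fingers close. It gives the time, the measured TCP pose, the force and the opening at its end, in the units of the state.
- ctrl.get_obs(): the state, without advancing time (a new reading comes with each control period).
- get_image(name): name is "scene" or "top" or "wrist"; returns a dict with "color" (480x640x3 uint8, red, green, blue), "fx", "fy", "cx", "cy" (pixels), "dist" ([k1, k2, p1, p2, k3] as OpenCV has them; the pictures are not rectified), "cam_to_world" (4x4, takes a point from camera to world coordinates). Camera axes: x right, y down, z forward; pixel columns grow to the right and rows downward; lengths in m; the calibration is good to about 2 mm. A picture is of the moment at which its call begins. There is no depth.
- ctrl.close_job(): hands the job in, once; it reports no verdict.
The state is a dict: "clock": time; "q": joint angles; "qvel": joint speeds; "tau": joint torques, N m; "ee_pos": TCP position; "orientation": TCP orientation; "ft_force": force on the tool from outside, world axes, zero at the start; "moment": the same for the moment, N m; "width": finger opening in m.
Only numpy, scipy, OpenCV 4.12 (cv2) and the standard library are available. Lean on these libraries where they do the work, as an engineer would, in place of code of your own. Each camera call takes 0.05 s, during which the arm holds its last target. There are 200 camera calls.

### The job

I want the garlic bulb that is in the wooden keeper, but the oil bottle, pepper mill and red-capped jar stand where the keeper's sliding lid has to come out. Stand all three upright on the serving tray first, pull the lid fully open without pushing it against anything, and put the garlic on the chopping board, leaving the lemon where it is in the keeper. Then slide the lid fully shut and put the bottle, mill and jar back, each upright in the very spot where it stood before.

Things in the scene. Friction and masses are not known exactly. Their poses are not given: they have to be found in the camera images.
- bottle_mid (a point): small clear glass oil bottle with a cork, 149 mm tall, 0.4 kg: round body 62 mm across up to 70 mm from its foot, then neck and cork (solid neck 25 mm across from 70 to 133 mm). The point is on its axis 74.5 mm above its foot; z is up its axis. Stands in front of the keeper at the start; its start place is where it must return
- mill_mid (a point): dark brown wooden pepper mill, 170 mm tall, 0.2 kg: body 58 mm across (slightly waisted) up to 122 mm, round head 49 mm across from 123 to 159 mm (does not turn), small metal knob on top. The point is on its axis 85 mm above its foot; z is up its axis. Stands in front of the keeper at the start; its start place is where it must return
- jar_mid (a point): squat glass jar with a red screw cap, 86 mm tall, 0.36 kg: body 56 x 62 mm, cap 56 mm across from 75 to 86 mm. The point is on its axis 43 mm above its foot; z is up its axis. Stands in front of the keeper at the start; its start place is where it must return
- garlic_mid (a point): pale garlic bulb, round, 56 mm across and 56 mm tall with a pointed top, 35 g; the point is at its centre, 28 mm above its root end. Lies at one end inside the keeper, under the clear lid
- lemon_mid (a point): yellow lemon, 71 x 53 x 51 mm; the point is at its centre, 25.5 mm above its underside. Lies at the other end inside the keeper and stays there
- keeper: fixed wooden produce box, 140 mm (its x) x 240 mm (its y) x 76 mm high, walls and floor 8 mm thick, no dividers, front wall 67 mm high. Origin at the centre of its underside, z up; the lid comes out at its front, its own -x. Bottle, mill and jar stand in a row along its y, 80 mm apart, about 133 mm from its origin along -x; garlic and lemon lie about 50 mm either side of its middle
- lid (a joint): clear lid of the keeper, 4 mm thick, sliding in grooves straight along the keeper's -x, level, pane 68 to 72 mm above the worktop: 0 is shut, 0.118 m is fully open (end stop). Friction about 1.5 N; stays where it is left. When open it juts out over the places of bottle, mill and jar
- lid_pull (a point): middle of the dark wooden pull bar on the front edge of the lid: 14 mm thick along the keeper's x, 70 mm long along its y, standing from 78 to 102 mm above the worktop (the point at 89 mm, 63 mm from the keeper's origin along its -x when shut). Moves with the lid; its axes are the keeper's
- tray: fixed dark wooden serving tray, 200 mm along its x by 190 mm along its y, floor 6 mm thick, rim 6 mm wide and 18 mm high all round (inside 188 x 178 mm), a steel handle bar 31 mm high along the middle of either y side. Origin at the centre of its underside, z up. Behind tray and board, from about x = 0.62 on, stands a table oven 0.24 m high with a basket on top: keep the hand clear of it
- board: fixed wooden chopping board, 220 mm along its x by 160 mm along its y, 16 mm thick, with a dark groove line round its top. Origin at the centre of its underside, z up
Mind the look-alikes: they are no part of the job. There is more than one size of the part that bears mill_mid; the job needs the larger.

How it is judged (in metres and radians):
On the way, in this order (a step that is already met when the one before it is completed fails the run):
1. bottle, mill and jar all stand upright on the tray, let go (x of bottle_mid in the frame of tray between -0.094 and 0.094 m and y of bottle_mid in the frame of tray between -0.089 and 0.089 m and z of bottle_mid in the frame of tray below 0.0905 m and angle between each of bottle_mid, mill_mid, jar_mid's own z axis and vertical below 0.15 rad and x of mill_mid in the frame of tray between -0.094 and 0.094 m and y of mill_mid in the frame of tray between -0.089 and 0.089 m and z of mill_mid in the frame of tray below 0.101 m and x of jar_mid in the frame of tray between -0.094 and 0.094 m and y of jar_mid in the frame of tray between -0.089 and 0.089 m and z of jar_mid in the frame of tray below 0.059 m and contact force between the fingers and anything else below 0.3 N), for 0.2 s.
2. the lid is open (value of joint lid above 0.108 m), for 0.1 s.
3. the garlic lies on the chopping board, let go (x of garlic_mid in the frame of board between -0.102 and 0.102 m and y of garlic_mid in the frame of board between -0.072 and 0.072 m and z of garlic_mid in the frame of board between 0.03 and 0.054 m and contact force between the fingers and anything else below 0.3 N), for 0.2 s.
At the end, for the whole second after the job is handed in: bottle, mill and jar each stand upright (within 0.1 rad) and at rest, within 20 mm of where they stood at the start; the lid is shut to within 6 mm; the garlic rests on the chopping board, its centre at least 8 mm inside the edges; the lemon is in the keeper within 30 mm of its start (distance of each of bottle_mid, mill_mid, jar_mid from where it was at the start of the episode below 0.02 m and angle between each of bottle_mid, mill_mid, jar_mid's own z axis and vertical below 0.1 rad and x of garlic_mid in the frame of board between -0.102 and 0.102 m and y of garlic_mid in the frame of board between -0.072 and 0.072 m and z of garlic_mid in the frame of board between 0.03 and 0.054 m and linear speed of each of bottle, mill, jar, garlic below 0.02 m/s and value of joint lid below 0.006 m and distance of lemon_mid from where it was at the start of the episode below 0.03 m); the robot touches nothing.
It fails at once if the lid is pushed against the bottle, mill or jar (contact force between lid and bottle above 2 N or contact force between lid and mill above 2 N or contact force between lid and jar above 2 N).
It fails at once if the bottle, mill or jar is tipped over (angle between any of bottle_mid, mill_mid, jar_mid's own z axis and vertical above 0.6 rad).
It fails at once if the lemon is lifted out of the keeper (height (world z) of lemon_mid above 0.09 m).
It also fails if it takes over 147 s, if anything falls off the work surface, if the arm or the gripper's body presses on something with over 40 N, if the wrist force passes 120 N, or if a joint passes its speed limit or range.

## Working session

There is one attempt and no reset: what is moved stays moved. The work goes in short steps, Python scripts to look and compute and a tool call to move; the robot and the scene stay as the last step left them, time stands still between calls to the robot, and variables do not carry over. Pictures are saved under pics/ and viewed, about 12 in all and at most 16, crops included, and the job is handed in when it is done.

Besides the shell and the picture viewer there is one more tool, called after "Request:" as name(argument=value, ...), one argument or row to a line, values as JSON. jog_arm: Moves the arm, as the interface text tells. Its arguments: {"type":"object","properties":{"plan":{"type":"array"}},"required":["plan"]}

```bash
mkdir -p pics && cat > h.py <<'E'
import numpy as np, cv2
from rig import ctrl, get_image
def snap(n,f):
    im=get_image(n); cv2.imwrite(f'pics/{f}.png',im['color'][...,::-1]); 
    np.savez(f'pics/{f}.npz',**im); return im
def load(f): return dict(np.load(f'pics/{f}.npz'))
def K(im): return np.array([[im['fx'],0,im['cx']],[0,im['fy'],im['cy']],[0,0,1]],float)
def w(im,px,z):
    "pixel(s) -> world at height z"
    p=cv2.undistortPoints(np.array(px,float).reshape(-1,1,2),K(im),np.array(im['dist'],float)).reshape(-1,2)
    T=np.array(im['cam_to_world']); d=np.c_[p,np.ones(len(p))]@T[:3,:3].T; o=T[:3,3]
    return o+d*((z-o[2])/d[:,2])[:,None]
def px(im,P):
    T=np.linalg.inv(np.array(im['cam_to_world'])); 
    return cv2.projectPoints(np.array(P,float).reshape(-1,1,3),cv2.Rodrigues(T[:3,:3])[0],T[:3,3],K(im),np.array(im['dist'],float))[0].reshape(-1,2)
E
python3 - <<'E'
from h import *
for n in('scene','top','wrist'):
    im=snap(n,n+'0'); print(n,im['cam_to_world'][:3,3].round(3),im['cam_to_world'][:3,2].round(2),im['fx'])
print(ctrl.get_obs())
E
```

```text
scene [-0.095 -0.741  0.757] [ 0.54  0.58 -0.61] 460.32720603287925
top [ 0.324 -0.102  1.095] [ 0.14 -0.01 -0.99] 492.99429972804865
wrist [0.082 0.548 0.383] [ 0.25 -0.08 -0.97] 336.35677676005866
{'clock': 0.15, 'q': array([ 6.77189662e+01,  5.03071036e+00,  7.86031284e+01,  7.91521735e-06,
        9.64623928e+01, -5.90775101e+00]), 'qvel': array([-0.05016705, -0.11767002, -0.14974266,  0.01010353,  0.01849741,
       -0.01709911]), 'tau': array([ 1.18703039e-03, -3.40645230e+01, -3.02792537e+01,  7.17140129e-02,
        3.04990110e-02, -1.25068623e-04]), 'ee_pos': array([0.15489493, 0.52731071, 0.20457565]), 'orientation': array([ -95.91243464,   89.90376843, -112.28571651]), 'ft_force': array([ 0.44587253, -0.68927005,  0.27275818]), 'moment': array([ 0.01270726, -0.00504244,  0.02716238]), 'width': 0.09401465402979281}
```

View pics/top0.png

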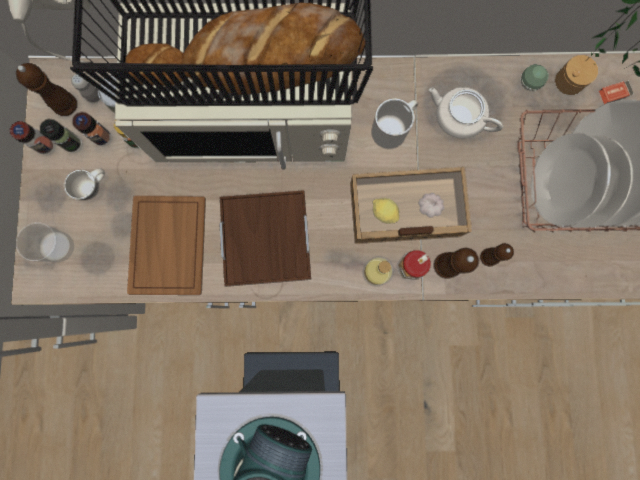

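View pics/scene0.png

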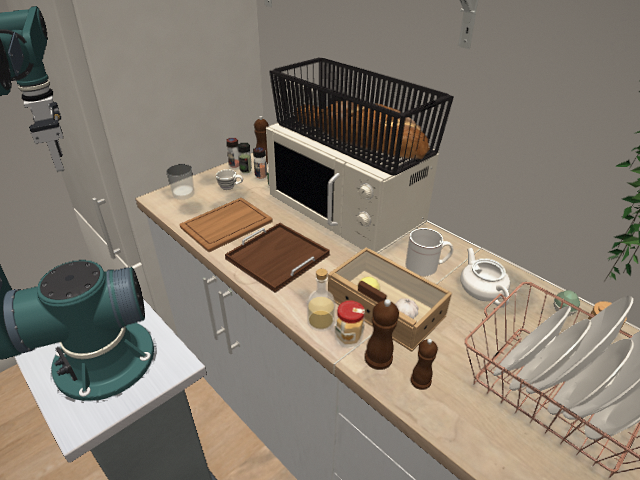

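```bash
python3 - <<'E'
from h import *
c=cv2.imread('pics/top0.png')
cv2.imwrite('pics/c1.png',cv2.resize(c[155:305,340:530],None,fx=4,fy=4,interpolation=2))
cv2.imwrite('pics/c2.png',cv2.resize(c[180:305,120:320],None,fx=4,fy=4,interpolation=2))
E
```

```text
(no output)
```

View pics/c1.png

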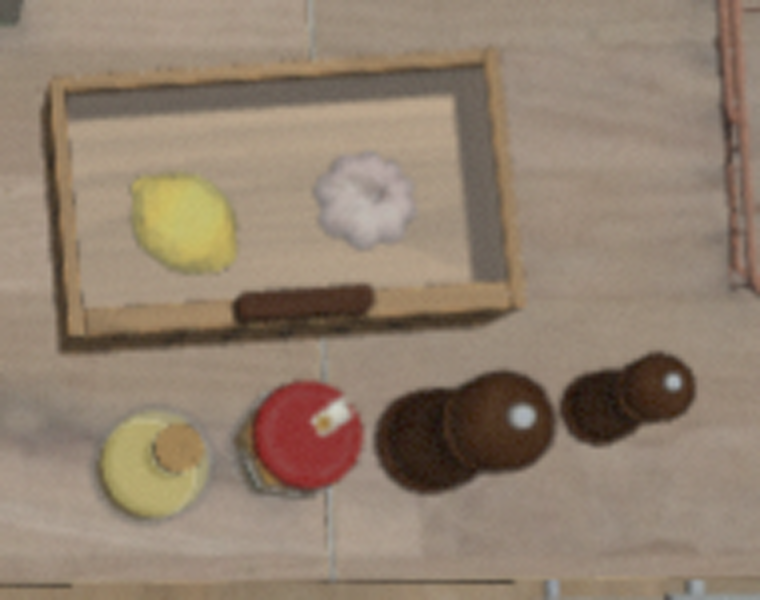

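View pics/c2.png

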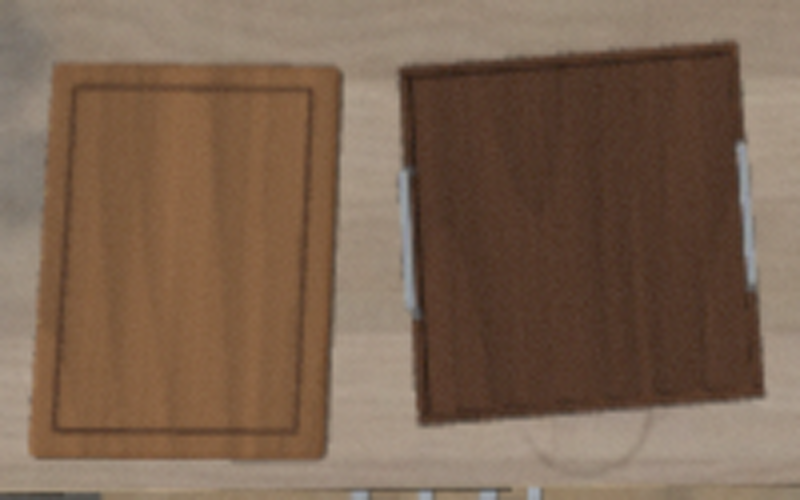

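```bash
python3 - <<'E'
from h import *
im=load('top0')
a=lambda p:np.array(p,float)/4-.375+[340,155]
b=lambda p:np.array(p,float)/4-.375+[120,180]
np.set_printoptions(precision=4,suppress=True)
k=w(im,a([(52,82),(493,50),(520,305),(67,337)]),.076)[:,:2]
t=w(im,b([(400,68),(737,42),(764,395),(421,423)]),.018)[:,:2]
o=w(im,b([(54,63),(342,68),(326,458),(32,456)]),.016)[:,:2]
for n,q in zip('ktb',(k,t,o)):
    u=(q[0]+q[1]-q[2]-q[3])/2; v=(q[0]+q[3]-q[1]-q[2])/2
    print(n,q.mean(0),'lenx',np.hypot(*u),'leny',np.hypot(*v),'yaw',np.degrees([np.arctan2(u[1],u[0]),np.arctan2(-v[0],v[1])]))
for n,p,z in (('cork',(182,445),.149),('bottlebody',(154,465),.05),('cap',(308,433),.086),('head',(498,422),.141),('knob',(522,416),.167),('garlic',(365,200),.036),('lemon',(187,222),.033),('pull',(304,302),.102)):
    print(n,w(im,a([p]),z)[0])
kc=k.mean(0)
E
```

```text
k [ 0.5469 -0.2993] lenx 0.13732262559976635 leny 0.2361684482225336 yaw [2.701  3.6936]
t [0.4848 0.0131] lenx 0.19789087810031247 leny 0.1875331206947044 yaw [4.2389 4.154 ]
b [0.4708 0.2279] lenx 0.21683882149321737 leny 0.15864713310689432 yaw [-0.7219 -1.1697]
cork [ 0.4074 -0.2326  0.149 ]
bottlebody [ 0.4056 -0.2311  0.05  ]
cap [ 0.4186 -0.306   0.086 ]
head [ 0.4182 -0.387   0.141 ]
knob [ 0.4184 -0.3906  0.167 ]
garlic [ 0.551  -0.3518  0.036 ]
lemon [ 0.5402 -0.2546  0.033 ]
pull [ 0.4841 -0.3032  0.102 ]
```

Look-alikes (top image): mill at (460,262), large, in the row; small mill (500,253); another mill with the spice jars at the back left (45,88). Jar with red cap (416,264), bottle (378,270). I choose the large mill in the row, which fits the 80 mm spacing and a height of 170 mm. The crop confirms the sizes.

```bash
cat >> h.py <<'E'
from scipy.spatial.transform import Rotation as Ro
def jaw():
    o=ctrl.get_obs(); R=Ro.from_euler('xyz',o['orientation'],degrees=True).as_matrix()
    return np.degrees(np.arctan2(R[1,1],R[0,1])), R[:,0]
def go(x,y,z,az=None):
    o=ctrl.get_obs(); d=(np.array([x,y,z])-o['ee_pos'])*100; j,t=jaw()
    # tilt fix: rotate tool x to straight down
    f=np.degrees(np.cross(t,[0,0,-1]))
    print('clock',round(o['clock'],2),'tcp',o['ee_pos'].round(4),'d cm',d.round(2),'jaw az',round(j,1),'turn',None if az is None else round((az-j+90)%180-90,1),'tilt',f.round(2),'F',o['ft_force'].round(1),'w',round(o['width'],4))
E
python3 - <<'E'
from h import *
go(.407,-.232,.25,93)
im=load('wrist0'); print(px(im,[ctrl.get_obs()['ee_pos']]))
E
```

```text
clock 0.15 tcp [0.1549 0.5273 0.2046] d cm [ 25.21 -75.93   4.54] jaw az 73.6 turn 19.4 tilt [ 0.09 -0.04  0.  ] F [ 0.4 -0.7  0.3] w 0.094
[[319.41512528 290.36621984]]
```

Request:
jog_arm(
  plan=[
    {"dx": 1.9,"dy": -5.5,"dz": 2,"az": 4},
    {"dx": 1.9,"dy": -5.5,"dz": 2,"az": 4},
    {"dx": 1.9,"dy": -5.5,"dz": 2,"az": 4},
    {"dx": 1.9,"dy": -5.5,"dz": 1.5,"az": 4},
    {"dx": 1.9,"dy": -5.8,"az": 3.4},
  ],
)

```text
schema error: expected keys dx, dy, dz, ax, ay, az, gripper
```

Request:
jog_arm(
  plan=[
    {"dx": 1.9,"dy": -5.8},
    {"dx": 1.9,"dy": -5.8},
    {"dx": 1.9,"dy": -5.8},
    {"dx": 1.9,"dy": -5.8},
    {"dx": 1.9,"dy": -5.8},
  ],
)

```text
schema error: expected keys dx, dy, dz, ax, ay, az, gripper
```

```bash
python3 - <<'E'
from h import *
go(.407,-.232,.25,93)
E
```

```text
clock 0.15 tcp [0.1549 0.5273 0.2046] d cm [ 25.21 -75.93   4.54] jaw az 73.6 turn 19.4 tilt [ 0.09 -0.04  0.  ] F [ 0.4 -0.7  0.3] w 0.094
```

Request:
jog_arm(
  plan=[
    {"dx": 1.9,"dy": -5.5,"dz": 2,"ax": 0,"ay": 0,"az": 4,"gripper": 0},
    {"dx": 1.9,"dy": -5.5,"dz": 2,"ax": 0,"ay": 0,"az": 4,"gripper": 0},
    {"dx": 1.9,"dy": -5.5,"dz": 2,"ax": 0,"ay": 0,"az": 4,"gripper": 0},
    {"dx": 1.9,"dy": -5.5,"dz": 1.5,"ax": 0,"ay": 0,"az": 4,"gripper": 0},
    {"dx": 1.9,"dy": -5.8,"dz": 0,"ax": 0,"ay": 0,"az": 3.4,"gripper": 0},
  ],
)

```text
clock: 0.78
ee_pos: [0.2499, 0.2433, 0.2767]
orientation: [-88.5, 89.4, -84.3]
ft_force: [1.1, -0.6, 0.3]
width: 0.0944
```

Request:
jog_arm(
  plan=[
    {"dx": 1.9,"dy": -5.8,"dz": 0,"ax": 0,"ay": 0,"az": 0,"gripper": 0},
    {"dx": 1.9,"dy": -5.8,"dz": 0,"ax": 0,"ay": 0,"az": 0,"gripper": 0},
    {"dx": 1.9,"dy": -5.8,"dz": 0,"ax": 0,"ay": 0,"az": 0,"gripper": 0},
    {"dx": 1.9,"dy": -5.8,"dz": 0,"ax": 0,"ay": 0,"az": 0,"gripper": 0},
    {"dx": 1.9,"dy": -5.8,"dz": 0,"ax": 0,"ay": 0,"az": 0,"gripper": 0},
  ],
)

```text
clock: 1.4
ee_pos: [0.3446, -0.055, 0.2767]
orientation: [-57.9, 89.3, -53.6]
ft_force: [0.9, 0.8, 0.1]
width: 0.0941
```

```bash
python3 - <<'E'
from h import *
go(.407,-.232,.25,93)
E
```

```text
clock 1.4 tcp [ 0.3446 -0.055   0.2767] d cm [  6.24 -17.7   -2.67] jaw az 94.3 turn -1.3 tilt [0.59 0.43 0.  ] F [0.9 0.8 0.1] w 0.0941
```

Request:
jog_arm(
  plan=[
    {"dx": 2.1,"dy": -5.8,"dz": 0,"ax": 0.3,"ay": 0.2,"az": -1.3,"gripper": 0},
    {"dx": 2.1,"dy": -5.8,"dz": 0,"ax": 0.3,"ay": 0.2,"az": 0,"gripper": 0},
    {"dx": 2.0,"dy": -5.8,"dz": 0,"ax": 0,"ay": 0,"az": 0,"gripper": 0},
    {"dx": 0,"dy": 0,"dz": 0,"ax": 0,"ay": 0,"az": 0,"gripper": 0},
  ],
)

```text
clock: 1.9
ee_pos: [0.4057, -0.2354, 0.274]
orientation: [111.6, 89.8, 114.1]
ft_force: [-0.9, 1.4, -0.0]
width: 0.0937
```

```bash
python3 - <<'E'
from h import *
im=snap('wrist','w1'); go(.407,-.232,.095,93)
print(px(im,[(.4070,-.232,.149),(.4186,-.306,.086),(.4183,-.388,.141)]))
E
```

```text
clock 1.95 tcp [ 0.4055 -0.2337  0.2748] d cm [  0.15   0.17 -17.98] jaw az 92.6 turn 0.4 tilt [-0.2  -0.03 -0.  ] F [-0.2  0.8 -0.3] w 0.0939
[[321.64348823 239.41526041]
 [254.21236965 232.84878977]
 [157.29547473 241.96718512]]
```

View pics/w1.png

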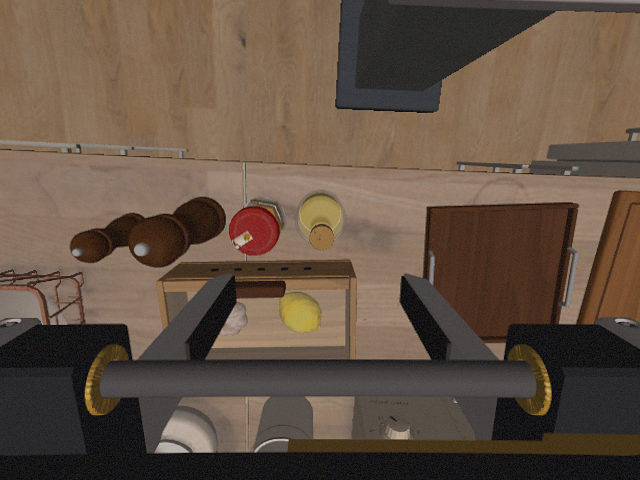

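Request:
jog_arm(
  plan=[
    {"dx": 0.1,"dy": 0.1,"dz": -6,"ax": 0,"ay": 0,"az": 0,"gripper": 0},
    {"dx": 0,"dy": 0,"dz": -6,"ax": 0,"ay": 0,"az": 0,"gripper": 0},
    {"dx": 0,"dy": 0,"dz": -4,"ax": 0,"ay": 0,"az": 0,"gripper": 0},
    {"dx": 0,"dy": 0,"dz": 0,"ax": 0,"ay": 0,"az": 0,"gripper": 0},
  ],
)

```text
clock: 2.45
ee_pos: [0.406, -0.227, 0.1141]
orientation: [14.8, 89.7, 17.7]
ft_force: [-0.2, 0.5, 0.1]
width: 0.0941
```

```bash
python3 - <<'E'
from h import *
go(.407,-.232,.095,93)
E
```

```text
clock 2.45 tcp [ 0.406  -0.227   0.1141] d cm [ 0.1  -0.5  -1.91] jaw az 92.9 turn 0.1 tilt [-0.1  0.3  0. ] F [-0.2  0.5  0.1] w 0.0941
```

Request:
jog_arm(
  plan=[
    {"dx": 0.1,"dy": -0.5,"dz": -1.9,"ax": 0,"ay": 0.3,"az": 0,"gripper": 0},
    {"dx": 0,"dy": 0,"dz": 0,"ax": 0,"ay": 0,"az": 0,"gripper": 0},
  ],
)

```text
clock: 2.7
ee_pos: [0.4089, -0.2322, 0.098]
orientation: [-26.2, 89.7, -23.1]
ft_force: [-0.8, -0.3, 0.5]
width: 0.0939
```

Request:
jog_arm(
  plan=[
    {"dx": 0,"dy": 0,"dz": 0,"ax": 0,"ay": 0,"az": 0,"gripper": 1},
    {"dx": 0,"dy": 0,"dz": 0,"ax": 0,"ay": 0,"az": 0,"gripper": 1},
    {"dx": 0,"dy": 0,"dz": 0,"ax": 0,"ay": 0,"az": 0,"gripper": 1},
    {"dx": 0,"dy": 0,"dz": 0,"ax": 0,"ay": 0,"az": 0,"gripper": 1},
    {"dx": 0,"dy": 0,"dz": 0,"ax": 0,"ay": 0,"az": 0,"gripper": 1},
  ],
)

```text
clock: 3.32
ee_pos: [0.4112, -0.234, 0.1023]
orientation: [-33.6, 89.2, -30.6]
ft_force: [-0.1, 0.4, 0.1]
width: 0.0473
```

```bash
python3 - <<'E'
from h import *
snap('top','t_b'); go(.407,-.232,.095,93)
E
```

```text
clock 3.38 tcp [ 0.4112 -0.234   0.1023] d cm [-0.42  0.2  -0.73] jaw az 93.0 turn -0.0 tilt [0.39 0.65 0.  ] F [0.6 0.3 0.4] w 0.0439
```

Request:
jog_arm(
  plan=[
    {"dx": -0.4,"dy": 0.2,"dz": -0.7,"ax": 0.4,"ay": 0.6,"az": 0,"gripper": 1},
    {"dx": 0,"dy": 0,"dz": -0.1,"ax": 0,"ay": 0,"az": 0,"gripper": 1},
    {"dx": 0,"dy": 0,"dz": -0.1,"ax": 0,"ay": 0,"az": 0,"gripper": 1},
    {"dx": 0,"dy": 0,"dz": -0.1,"ax": 0,"ay": 0,"az": 0,"gripper": 1},
    {"dx": 0,"dy": 0,"dz": -0.1,"ax": 0,"ay": 0,"az": 0,"gripper": 1},
  ],
)

```text
clock: 4.0
ee_pos: [0.4067, -0.2315, 0.0935]
orientation: [91.1, 89.9, 94.2]
ft_force: [-1.4, 2.6, 4.7]
width: 0.0247
```

```bash
python3 - <<'E'
from h import *
go(.407,-.232,.30,93)
E
```

```text
clock 4.0 tcp [ 0.4067 -0.2315  0.0935] d cm [ 0.03 -0.05 20.65] jaw az 93.0 turn -0.0 tilt [-0.07 -0.   -0.  ] F [-1.4  2.6  4.7] w 0.0247
```

Request:
jog_arm(
  plan=[
    {"dx": 0,"dy": 0,"dz": 3,"ax": 0,"ay": 0,"az": 0,"gripper": 1},
    {"dx": 0,"dy": 0,"dz": 5,"ax": 0,"ay": 0,"az": 0,"gripper": 1},
    {"dx": 0,"dy": 4,"dz": 0,"ax": 0,"ay": 0,"az": 0,"gripper": 1},
    {"dx": 0,"dy": 5,"dz": 0,"ax": 0,"ay": 0,"az": 0,"gripper": 1},
    {"dx": 2,"dy": 5,"dz": 0,"ax": 0,"ay": 0,"az": 0,"gripper": 1},
  ],
)

```text
clock: 4.62
ee_pos: [0.4231, -0.0891, 0.1686]
orientation: [141.9, 89.3, 144.4]
ft_force: [1.5, 0.3, -4.4]
width: 0.0245
```

Request:
jog_arm(
  plan=[
    {"dx": 3,"dy": 5,"dz": 0,"ax": 0,"ay": 0,"az": 0,"gripper": 1},
    {"dx": 3,"dy": 5,"dz": 0,"ax": 0,"ay": 0,"az": 0,"gripper": 1},
    {"dx": 2,"dy": 3,"dz": 0,"ax": 0,"ay": 0,"az": 0,"gripper": 1},
    {"dx": 0,"dy": 0,"dz": 0,"ax": 0,"ay": 0,"az": 0,"gripper": 1},
  ],
)

```text
clock: 5.12
ee_pos: [0.5023, 0.0486, 0.1621]
orientation: [156.0, 88.8, 158.8]
ft_force: [-0.7, 0.4, -4.5]
width: 0.0248
```

```bash
python3 - <<'E'
from h import *
go(.5264,.0613,.102,93)
E
```

```text
clock 5.12 tcp [0.5023 0.0486 0.1621] d cm [ 2.41  1.27 -6.01] jaw az 92.8 turn 0.2 tilt [-0.43 -1.1  -0.  ] F [-0.7  0.4 -4.5] w 0.0248
```

Request:
jog_arm(
  plan=[
    {"dx": 2.4,"dy": 1.3,"dz": 0,"ax": -0.4,"ay": -1.1,"az": 0,"gripper": 1},
    {"dx": 0,"dy": 0,"dz": -3,"ax": 0,"ay": 0,"az": 0,"gripper": 1},
    {"dx": 0,"dy": 0,"dz": -2,"ax": 0,"ay": 0,"az": 0,"gripper": 1},
    {"dx": 0,"dy": 0,"dz": 0,"ax": 0,"ay": 0,"az": 0,"gripper": 1},
  ],
)

```text
clock: 5.62
ee_pos: [0.5231, 0.0594, 0.1057]
orientation: [-168.2, 89.4, -165.5]
ft_force: [-0.1, -0.1, -4.6]
width: 0.0245
```

```bash
python3 - <<'E'
from h import *
go(.5264,.0613,.100,93)
E
```

```text
clock 5.62 tcp [0.5231 0.0594 0.1057] d cm [ 0.33  0.19 -0.57] jaw az 92.8 turn 0.2 tilt [ 0.15 -0.57  0.  ] F [-0.1 -0.1 -4.6] w 0.0245
```

Request:
jog_arm(
  plan=[
    {"dx": 0.2,"dy": 0.1,"dz": -0.5,"ax": 0.1,"ay": -0.6,"az": 0,"gripper": 1},
    {"dx": 0,"dy": 0,"dz": -0.2,"ax": 0,"ay": 0,"az": 0,"gripper": 1},
    {"dx": 0,"dy": 0,"dz": -0.1,"ax": 0,"ay": 0,"az": 0,"gripper": 1},
  ],
)

```text
clock: 6.0
ee_pos: [0.5255, 0.0596, 0.0996]
orientation: [-11.5, 89.8, -8.9]
ft_force: [-1.1, 0.5, -0.7]
width: 0.0248
```

```bash
python3 - <<'E'
from h import *
go(.5264,.0613,.100,93)
E
```

```text
clock 6.0 tcp [0.5255 0.0596 0.0996] d cm [0.09 0.17 0.04] jaw az 92.7 turn 0.3 tilt [0.03 0.18 0.  ] F [-1.1  0.5 -0.7] w 0.0248
```

Request:
jog_arm(
  plan=[
    {"dx": 0,"dy": 0,"dz": 0,"ax": 0,"ay": 0,"az": 0,"gripper": 0.2},
    {"dx": 0,"dy": 0,"dz": 0,"ax": 0,"ay": 0,"az": 0,"gripper": 0.2},
    {"dx": 0,"dy": 0,"dz": 0,"ax": 0,"ay": 0,"az": 0,"gripper": 0.2},
    {"dx": 0,"dy": 0,"dz": 0,"ax": 0,"ay": 0,"az": 0,"gripper": 0.2},
  ],
)

```text
clock: 6.5
ee_pos: [0.5288, 0.0594, 0.1039]
orientation: [-7.3, 89.3, -4.7]
ft_force: [0.2, -0.7, -0.6]
width: 0.0611
```

Request:
jog_arm(
  plan=[
    {"dx": 0,"dy": 0,"dz": 4,"ax": 0,"ay": 0,"az": 0,"gripper": 0.2},
    {"dx": 0,"dy": 0,"dz": 6,"ax": 0,"ay": 0,"az": 0,"gripper": 0.2},
    {"dx": 0,"dy": 0,"dz": 6,"ax": 0,"ay": 0,"az": 0,"gripper": 0.2},
    {"dx": -1.2,"dy": -5,"dz": 0,"ax": 0,"ay": 0,"az": 0,"gripper": 0.2},
    {"dx": -1.2,"dy": -5.5,"dz": 0,"ax": 0,"ay": 0,"az": 0,"gripper": 0.2},
  ],
)

```text
clock: 7.12
ee_pos: [0.5036, -0.045, 0.2684]
orientation: [-12.5, 89.2, -9.4]
ft_force: [0.8, 0.2, -1.1]
width: 0.075
```

Request:
jog_arm(
  plan=[
    {"dx": -1.4,"dy": -5.5,"dz": 0,"ax": 0,"ay": 0,"az": 0,"gripper": 0.2},
    {"dx": -1.4,"dy": -5.5,"dz": 0,"ax": 0,"ay": 0,"az": 0,"gripper": 0.2},
    {"dx": -1.4,"dy": -5.5,"dz": 0,"ax": 0,"ay": 0,"az": 0,"gripper": 0.2},
    {"dx": -1.4,"dy": -5.5,"dz": 0,"ax": 0,"ay": 0,"az": 0,"gripper": 0.2},
    {"dx": -1.2,"dy": -5.5,"dz": 0,"ax": 0,"ay": 0,"az": 0,"gripper": 0.2},
  ],
)

```text
clock: 7.75
ee_pos: [0.4332, -0.3281, 0.2706]
orientation: [-17.5, 88.9, -14.2]
ft_force: [0.1, -0.9, 0.2]
width: 0.0753
```

```bash
python3 - <<'E'
from h import *
go(.4183,-.388,.125,93)
E
```

```text
clock 7.75 tcp [ 0.4332 -0.3281  0.2706] d cm [ -1.49  -5.99 -14.56] jaw az 93.3 turn -0.3 tilt [0.28 1.09 0.  ] F [ 0.1 -0.9  0.2] w 0.0753
```

Request:
jog_arm(
  plan=[
    {"dx": -1.3,"dy": -5.5,"dz": 0,"ax": 0.2,"ay": 1.1,"az": -0.3,"gripper": 0.2},
    {"dx": -0.2,"dy": -0.5,"dz": -4,"ax": 0,"ay": 0,"az": 0,"gripper": 0.2},
    {"dx": 0,"dy": 0,"dz": -2,"ax": 0,"ay": 0,"az": 0,"gripper": 0.2},
    {"dx": 0,"dy": 0,"dz": 0,"ax": 0,"ay": 0,"az": 0,"gripper": 0.2},
  ],
)

```text
clock: 8.25
ee_pos: [0.4154, -0.3954, 0.2086]
orientation: [-104.8, 89.9, -102.3]
ft_force: [-0.2, 0.5, 0.8]
width: 0.0753
```

```bash
python3 - <<'E'
from h import *
im=snap('wrist','w2')
go(.4183,-.388,.125,93)
print(px(im,[(.4183,-.388,.167),(.4183,-.388,.141)]))
c=im['color'][...,::-1]; cv2.imwrite('pics/w2c.png',cv2.resize(c[130:330,180:440],None,fx=2,fy=2))
E
```

```text
clock 8.3 tcp [ 0.4157 -0.3956  0.2096] d cm [ 0.26  0.76 -8.46] jaw az 92.5 turn 0.5 tilt [0.22 0.03 0.  ] F [-1.  -0.5  0.2] w 0.0751
[[329.25414031 271.43698379]
 [328.24666307 259.97312278]]
```

View pics/w2c.png

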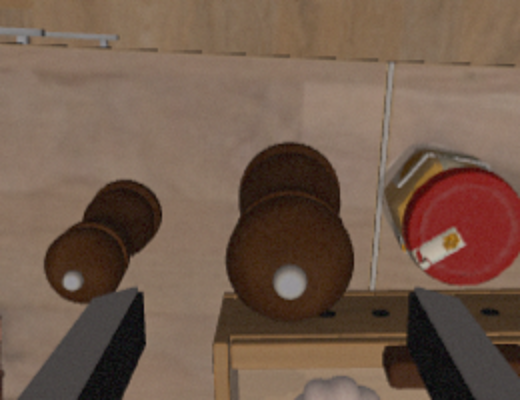

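Request:
jog_arm(
  plan=[
    {"dx": 0.2,"dy": 0.5,"dz": -4,"ax": 0,"ay": 0,"az": 0.5,"gripper": 0.2},
    {"dx": 0,"dy": 0,"dz": -3,"ax": 0,"ay": 0,"az": 0,"gripper": 0.2},
    {"dx": 0,"dy": 0,"dz": 0,"ax": 0,"ay": 0,"az": 0,"gripper": 0.2},
  ],
)

```text
clock: 8.68
ee_pos: [0.4203, -0.3916, 0.1441]
orientation: [-60.0, 89.2, -56.8]
ft_force: [0.1, -0.3, -0.2]
width: 0.075
```

```bash
python3 - <<'E'
from h import *
go(.418,-.390,.122,93)
E
```

```text
clock 8.68 tcp [ 0.4203 -0.3916  0.1441] d cm [-0.23  0.16 -2.21] jaw az 93.1 turn -0.1 tilt [0.64 0.42 0.  ] F [ 0.1 -0.3 -0.2] w 0.075
```

Request:
jog_arm(
  plan=[
    {"dx": -0.2,"dy": 0.2,"dz": -2.1,"ax": 0.6,"ay": 0.4,"az": 0,"gripper": 0.2},
    {"dx": 0,"dy": 0,"dz": -0.1,"ax": 0,"ay": 0,"az": 0,"gripper": 0.2},
    {"dx": 0,"dy": 0,"dz": -0.1,"ax": 0,"ay": 0,"az": 0,"gripper": 1},
    {"dx": 0,"dy": 0,"dz": -0.1,"ax": 0,"ay": 0,"az": 0,"gripper": 1},
  ],
)

```text
clock: 9.18
ee_pos: [0.4204, -0.3915, 0.1244]
orientation: [-52.9, 89.5, -49.7]
ft_force: [0.0, -0.4, -0.5]
width: 0.0587
```

```bash
python3 - <<'E'
from h import *
go(.418,-.390,.122,93)
E
```

```text
clock 9.18 tcp [ 0.4204 -0.3915  0.1244] d cm [-0.24  0.15 -0.24] jaw az 93.2 turn -0.2 tilt [0.39 0.33 0.  ] F [ 0.  -0.4 -0.5] w 0.0587
```

Request:
jog_arm(
  plan=[
    {"dx": -0.2,"dy": 0.2,"dz": -0.2,"ax": 0.4,"ay": 0.3,"az": 0,"gripper": 1},
    {"dx": 0,"dy": 0,"dz": -0.1,"ax": 0,"ay": 0,"az": 0,"gripper": 1},
    {"dx": 0,"dy": 0,"dz": -0.1,"ax": 0,"ay": 0,"az": 0,"gripper": 1},
    {"dx": 0,"dy": 0,"dz": -0.1,"ax": 0,"ay": 0,"az": 0,"gripper": 1},
  ],
)

```text
clock: 9.68
ee_pos: [0.4193, -0.3897, 0.1229]
orientation: [-24.1, 89.8, -21.0]
ft_force: [-1.1, 1.2, 4.9]
width: 0.0472
```

```bash
python3 - <<'E'
from h import *
go(.418,-.390,.122,93)
E
```

```text
clock 9.68 tcp [ 0.4193 -0.3897  0.1229] d cm [-0.13 -0.03 -0.09] jaw az 93.2 turn -0.2 tilt [0.09 0.22 0.  ] F [-1.1  1.2  4.9] w 0.0472
```

Request:
jog_arm(
  plan=[
    {"dx": 0,"dy": 0,"dz": 3,"ax": 0,"ay": 0,"az": 0,"gripper": 1},
    {"dx": 0,"dy": 0,"dz": 5,"ax": 0,"ay": 0,"az": 0,"gripper": 1},
    {"dx": 0,"dy": 0,"dz": 4,"ax": 0,"ay": 0,"az": 0,"gripper": 1},
    {"dx": 0.1,"dy": 4,"dz": 0,"ax": 0,"ay": 0,"az": 0,"gripper": 1},
    {"dx": 0.1,"dy": 5,"dz": 0,"ax": 0,"ay": 0,"az": 0,"gripper": 1},
  ],
)

```text
clock: 10.3
ee_pos: [0.4186, -0.2991, 0.2388]
orientation: [130.4, 89.6, 133.3]
ft_force: [1.3, -0.1, -1.5]
width: 0.0472
```

Request:
jog_arm(
  plan=[
    {"dx": 0.1,"dy": 5,"dz": 0,"ax": 0,"ay": 0,"az": 0,"gripper": 1},
    {"dx": 0.1,"dy": 5,"dz": 0,"ax": 0,"ay": 0,"az": 0,"gripper": 1},
    {"dx": 0.1,"dy": 5,"dz": 0,"ax": 0,"ay": 0,"az": 0,"gripper": 1},
    {"dx": 0.1,"dy": 5,"dz": 0,"ax": 0,"ay": 0,"az": 0,"gripper": 1},
    {"dx": 0.1,"dy": 5,"dz": 0,"ax": 0,"ay": 0,"az": 0,"gripper": 1},
  ],
)

```text
clock: 10.92
ee_pos: [0.4213, -0.042, 0.2332]
orientation: [144.1, 89.3, 146.8]
ft_force: [-0.5, -0.2, -1.9]
width: 0.0469
```

```bash
python3 - <<'E'
from h import *
go(.4366,.0547,.129,93)
E
```

```text
clock 10.93 tcp [ 0.4213 -0.042   0.2332] d cm [  1.53   9.67 -10.42] jaw az 92.6 turn 0.4 tilt [-0.37 -0.57 -0.  ] F [-0.5 -0.2 -1.9] w 0.0469
```

Request:
jog_arm(
  plan=[
    {"dx": 0.7,"dy": 5,"dz": 0,"ax": -0.3,"ay": -0.6,"az": 0.4,"gripper": 1},
    {"dx": 0.7,"dy": 4.2,"dz": 0,"ax": 0,"ay": 0,"az": 0,"gripper": 1},
    {"dx": 0,"dy": 0,"dz": -4,"ax": 0,"ay": 0,"az": 0,"gripper": 1},
    {"dx": 0,"dy": 0,"dz": -4,"ax": 0,"ay": 0,"az": 0,"gripper": 1},
    {"dx": 0,"dy": 0,"dz": -0.8,"ax": 0,"ay": 0,"az": 0,"gripper": 1},
  ],
)

```text
clock: 11.55
ee_pos: [0.4336, 0.0565, 0.1396]
orientation: [-177.0, 89.9, -173.5]
ft_force: [-0.6, 0.5, -2.1]
width: 0.0472
```

```bash
python3 - <<'E'
from h import *
go(.4366,.0547,.129,93)
E
```

```text
clock 11.55 tcp [0.4336 0.0565 0.1396] d cm [ 0.3  -0.18 -1.06] jaw az 93.5 turn -0.5 tilt [ 0.01 -0.07  0.  ] F [-0.6  0.5 -2.1] w 0.0472
```

Request:
jog_arm(
  plan=[
    {"dx": 0.2,"dy": -0.1,"dz": -0.8,"ax": 0,"ay": 0,"az": -0.4,"gripper": 1},
    {"dx": 0,"dy": 0,"dz": -0.2,"ax": 0,"ay": 0,"az": 0,"gripper": 1},
    {"dx": 0,"dy": 0,"dz": -0.1,"ax": 0,"ay": 0,"az": 0,"gripper": 1},
  ],
)

```text
clock: 11.92
ee_pos: [0.4371, 0.0547, 0.1301]
orientation: [-18.8, 89.9, -15.8]
ft_force: [-0.3, -0.0, -0.4]
width: 0.047
```

```bash
python3 - <<'E'
from h import *
go(.4366,.0547,.129,93)
E
```

```text
clock 11.93 tcp [0.4371 0.0547 0.1301] d cm [-0.05  0.   -0.11] jaw az 93.0 turn 0.0 tilt [0.03 0.12 0.  ] F [-0.3 -0.  -0.4] w 0.047
```

Request:
jog_arm(
  plan=[
    {"dx": 0,"dy": 0,"dz": 0,"ax": 0,"ay": 0,"az": 0,"gripper": 0.2},
    {"dx": 0,"dy": 0,"dz": 0,"ax": 0,"ay": 0,"az": 0,"gripper": 0.2},
    {"dx": 0,"dy": 0,"dz": 0,"ax": 0,"ay": 0,"az": 0,"gripper": 0.2},
  ],
)

```text
clock: 12.3
ee_pos: [0.4393, 0.0544, 0.1333]
orientation: [-7.7, 89.5, -4.7]
ft_force: [-0.2, 0.3, -0.1]
width: 0.073
```

Request:
jog_arm(
  plan=[
    {"dx": 0,"dy": 0,"dz": 4,"ax": 0,"ay": 0,"az": 0,"gripper": 0.15},
    {"dx": 0,"dy": 0,"dz": 6,"ax": 0,"ay": 0,"az": 0,"gripper": 0.15},
    {"dx": 0,"dy": 0,"dz": 4,"ax": 0,"ay": 0,"az": 0,"gripper": 0.15},
    {"dx": -0.5,"dy": -5.5,"dz": 0,"ax": 0,"ay": 0,"az": 0,"gripper": 0.15},
    {"dx": -0.4,"dy": -5.8,"dz": 0,"ax": 0,"ay": 0,"az": 0,"gripper": 0.15},
  ],
)

```text
clock: 12.92
ee_pos: [0.4296, -0.0578, 0.2792]
orientation: [-10.7, 89.3, -7.2]
ft_force: [0.2, 0.2, 0.3]
width: 0.0798
```

Request:
jog_arm(
  plan=[
    {"dx": -0.4,"dy": -5.8,"dz": 0,"ax": 0,"ay": 0,"az": 0,"gripper": 0.15},
    {"dx": -0.4,"dy": -5.8,"dz": 0,"ax": 0,"ay": 0,"az": 0,"gripper": 0.15},
    {"dx": -0.4,"dy": -5.8,"dz": -3,"ax": 0,"ay": 0,"az": 0,"gripper": 0.15},
    {"dx": -0.4,"dy": -5,"dz": -3,"ax": 0,"ay": 0,"az": 0,"gripper": 0.15},
    {"dx": 0,"dy": 0,"dz": 0,"ax": 0,"ay": 0,"az": 0,"gripper": 0.15},
  ],
)

```text
clock: 13.55
ee_pos: [0.4126, -0.2883, 0.2223]
orientation: [-18.0, 88.9, -14.7]
ft_force: [0.7, 0.4, 0.3]
width: 0.0796
```

```bash
python3 - <<'E'
from h import *
im=snap('wrist','w3'); snap('scene','s3')
go(.4186,-.309,.04,3); print(ctrl.get_obs()['q'].round(1))
print(px(im,[(.4186,-.309,.086),(.4186,-.309,.0)]))
c=im['color'][...,::-1]; s=cv2.imread('pics/s3.png')
a=cv2.resize(c[120:340,180:460],(382,300)); b=cv2.resize(s[180:400,200:480],(382,300))
cv2.imwrite('pics/w3c.png',np.hstack([a,b]))
E
```

```text
clock 13.65 tcp [ 0.4144 -0.2865  0.2257] d cm [  0.42  -2.25 -18.57] jaw az 93.5 turn 89.5 tilt [0.44 1.37 0.  ] F [-0.2 -0.1  0.8] w 0.0797
[ -41.5   -2.2   83.6    0.6   97.2 -135. ]
[[297.51002925 237.09999483]
 [302.11764783 218.73577754]]
```

View pics/w3c.png

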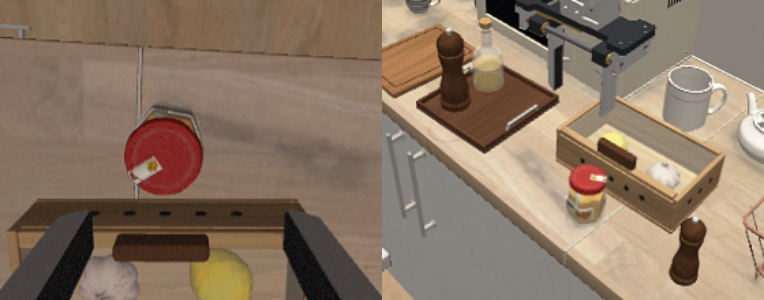

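```bash
python3 - <<'E'
from h import *
im=load('w3'); c=im['color'][...,::-1]
cv2.imwrite('pics/w3j.png',cv2.resize(c[185:275,260:345],None,fx=6,fy=6,interpolation=2))
E
```

View pics/w3j.png

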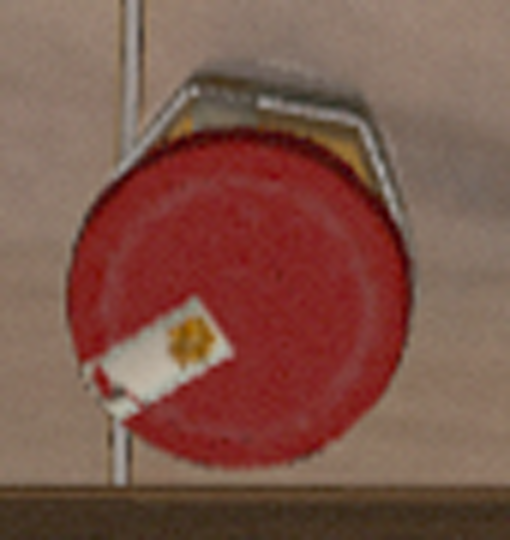

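Request:
jog_arm(
  plan=[
    {"dx": 0.3,"dy": -2,"dz": 0,"ax": 0.4,"ay": 1.3,"az": -10,"gripper": 0.15},
    {"dx": 0,"dy": 0,"dz": 0,"ax": 0,"ay": 0,"az": -10.5,"gripper": 0.15},
    {"dx": 0,"dy": 0,"dz": 0,"ax": 0,"ay": 0,"az": -10.5,"gripper": 0.15},
    {"dx": 0,"dy": 0,"dz": 0,"ax": 0,"ay": 0,"az": -10.5,"gripper": 0.15},
    {"dx": 0,"dy": 0,"dz": 0,"ax": 0,"ay": 0,"az": -10.5,"gripper": 0.15},
  ],
)

```text
clock: 14.28
ee_pos: [0.4227, -0.3008, 0.2355]
orientation: [-13.7, 89.1, -63.2]
ft_force: [0.8, -0.5, -0.5]
width: 0.0802
```

Request:
jog_arm(
  plan=[
    {"dx": 0,"dy": 0,"dz": 0,"ax": 0,"ay": 0,"az": -10.5,"gripper": 0.15},
    {"dx": 0,"dy": 0,"dz": 0,"ax": 0,"ay": 0,"az": -10.5,"gripper": 0.15},
    {"dx": 0,"dy": 0,"dz": 0,"ax": 0,"ay": 0,"az": -10.5,"gripper": 0.15},
    {"dx": 0,"dy": 0,"dz": 0,"ax": 0,"ay": 0,"az": -10.5,"gripper": 0.15},
    {"dx": 0,"dy": 0,"dz": 0,"ax": 0,"ay": 0,"az": -10.5,"gripper": 0.15},
  ],
)

```text
clock: 14.9
ee_pos: [0.4284, -0.293, 0.2464]
orientation: [19.7, 88.4, -83.2]
ft_force: [-0.3, 0.7, 0.5]
width: 0.0798
```

```bash
python3 - <<'E'
from h import *
go(.4175,-.3065,.04,-15); print(ctrl.get_obs()['q'].round(1))
E
```

```text
clock 14.9 tcp [ 0.4284 -0.293   0.2464] d cm [ -1.09  -1.35 -20.64] jaw az -12.9 turn -2.1 tilt [1.55 0.18 0.  ] F [-0.3  0.7  0.5] w 0.0798
[-39.9  -0.   79.2  -1.1  99.7 -27.2]
```

Request:
jog_arm(
  plan=[
    {"dx": -1,"dy": -1.3,"dz": -4,"ax": 1.5,"ay": 0.2,"az": -2.1,"gripper": 0.15},
    {"dx": 0,"dy": 0,"dz": -5,"ax": 0,"ay": 0,"az": 0,"gripper": 0.15},
    {"dx": 0,"dy": 0,"dz": -3,"ax": 0,"ay": 0,"az": 0,"gripper": 0.15},
    {"dx": 0,"dy": 0,"dz": 0,"ax": 0,"ay": 0,"az": 0,"gripper": 0.15},
  ],
)

```text
clock: 15.4
ee_pos: [0.424, -0.3016, 0.1333]
orientation: [67.2, 89.0, -37.3]
ft_force: [0.1, 0.5, 0.1]
width: 0.0798
```

```bash
python3 - <<'E'
from h import *
go(.4175,-.3065,.04,-15)
E
```

```text
clock 15.4 tcp [ 0.424  -0.3016  0.1333] d cm [-0.65 -0.49 -9.33] jaw az -14.5 turn -0.5 tilt [0.58 0.76 0.  ] F [0.1 0.5 0.1] w 0.0798
```

Request:
jog_arm(
  plan=[
    {"dx": -0.7,"dy": -0.5,"dz": -3,"ax": 0.6,"ay": 0.8,"az": -0.5,"gripper": 0.15},
    {"dx": 0,"dy": 0,"dz": -0.5,"ax": 0,"ay": 0,"az": 0,"gripper": 0.15},
  ],
)

```text
clock: 15.65
ee_pos: [0.4205, -0.3067, 0.1038]
orientation: [65.1, 89.5, -39.7]
ft_force: [0.2, -0.2, -0.1]
width: 0.0803
```

```bash
python3 - <<'E'
from h import *
go(.4175,-.3065,.04,-15)
im=snap('wrist','w4'); print(px(im,[(.4175,-.3065,.086)]))
c=im['color'][...,::-1]; cv2.imwrite('pics/w4.png',c[60:400])
E
```

```text
clock 15.65 tcp [ 0.4205 -0.3067  0.1038] d cm [-0.3   0.02 -6.38] jaw az -14.8 turn -0.2 tilt [0.33 0.4  0.  ] F [ 0.2 -0.2 -0.1] w 0.0803
[[313.69023797 277.20483338]]
```

View pics/w4.png

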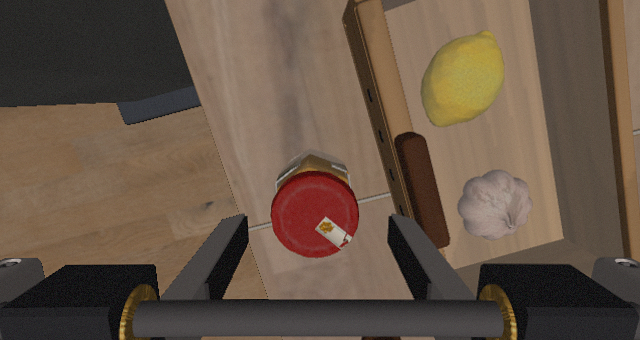

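Request:
jog_arm(
  plan=[
    {"dx": -0.3,"dy": 0.1,"dz": -2,"ax": 0.3,"ay": 0.4,"az": 0,"gripper": 0.22},
    {"dx": -0.1,"dy": 0,"dz": -2,"ax": 0,"ay": 0,"az": 0,"gripper": 0.22},
    {"dx": -0.1,"dy": 0,"dz": -1.5,"ax": 0,"ay": 0,"az": 0,"gripper": 0.22},
  ],
)

```text
clock: 16.08
ee_pos: [0.4202, -0.308, 0.0541]
orientation: [63.9, 89.1, -40.8]
ft_force: [-1.1, -0.1, 0.4]
width: 0.0732
```

```bash
python3 - <<'E'
from h import *
go(.418,-.3045,.04,-15)
E
```

```text
clock 16.07 tcp [ 0.4202 -0.308   0.0541] d cm [-0.22  0.35 -1.41] jaw az -14.7 turn -0.3 tilt [0.58 0.67 0.  ] F [-1.1 -0.1  0.4] w 0.0732
```

Request:
jog_arm(
  plan=[
    {"dx": -0.2,"dy": 0.3,"dz": -1.3,"ax": 0.6,"ay": 0.7,"az": -0.3,"gripper": 0.22},
    {"dx": -0.1,"dy": 0,"dz": -0.1,"ax": 0,"ay": 0,"az": 0,"gripper": 1},
    {"dx": -0.1,"dy": 0,"dz": -0.1,"ax": 0,"ay": 0,"az": 0,"gripper": 1},
    {"dx": -0.1,"dy": 0,"dz": -0.1,"ax": 0,"ay": 0,"az": 0,"gripper": 1},
    {"dx": 0,"dy": 0,"dz": -0.1,"ax": 0,"ay": 0,"az": 0,"gripper": 1},
  ],
)

```text
clock: 16.7
ee_pos: [0.417, -0.3051, 0.0382]
orientation: [107.1, 89.8, 2.1]
ft_force: [-1.0, 1.4, 5.2]
width: 0.056
```

```bash
python3 - <<'E'
from h import *
go(.418,-.3045,.04,-15)
E
```

```text
clock 16.7 tcp [ 0.417  -0.3051  0.0382] d cm [0.1  0.06 0.18] jaw az -15.0 turn 0.0 tilt [-0.01  0.18  0.  ] F [-1.   1.4  5.2] w 0.056
```

Request:
jog_arm(
  plan=[
    {"dx": 0,"dy": 0,"dz": 3,"ax": 0,"ay": 0,"az": 0,"gripper": 1},
    {"dx": 0,"dy": 0,"dz": 5,"ax": 0,"ay": 0,"az": 0,"gripper": 1},
    {"dx": 0,"dy": 4,"dz": 2,"ax": 0,"ay": 0,"az": 0,"gripper": 1},
    {"dx": 0,"dy": 5,"dz": 0,"ax": 0,"ay": 0,"az": 0,"gripper": 1},
    {"dx": 1,"dy": 5,"dz": 0,"ax": 0,"ay": 0,"az": 0,"gripper": 1},
  ],
)

```text
clock: 17.32
ee_pos: [0.4214, -0.1633, 0.1356]
orientation: [-100.3, 89.5, 154.2]
ft_force: [1.5, -0.2, -2.6]
width: 0.0558
```

Request:
jog_arm(
  plan=[
    {"dx": 2,"dy": 5,"dz": 0,"ax": 0,"ay": 0,"az": 0,"gripper": 1},
    {"dx": 2.5,"dy": 4,"dz": 0,"ax": 0,"ay": 0,"az": 0,"gripper": 1},
    {"dx": 2,"dy": 2,"dz": 0,"ax": 0,"ay": 0,"az": 0,"gripper": 1},
    {"dx": 0,"dy": 0,"dz": 0,"ax": 0,"ay": 0,"az": 0,"gripper": 1},
  ],
)

```text
clock: 17.82
ee_pos: [0.4838, -0.0474, 0.1317]
orientation: [-83.2, 89.0, 171.6]
ft_force: [-0.3, 0.1, -2.8]
width: 0.0562
```

```bash
python3 - <<'E'
from h import *
go(.495,-.041,.0445,-15)
E
```

```text
clock 17.82 tcp [ 0.4838 -0.0474  0.1317] d cm [ 1.12  0.64 -8.72] jaw az -15.3 turn 0.3 tilt [-0.14 -0.96 -0.  ] F [-0.3  0.1 -2.8] w 0.0562
```

Request:
jog_arm(
  plan=[
    {"dx": 1,"dy": 0.6,"dz": 0,"ax": -0.1,"ay": -0.9,"az": 0.3,"gripper": 1},
    {"dx": 0,"dy": 0,"dz": -4,"ax": 0,"ay": 0,"az": 0,"gripper": 1},
    {"dx": 0,"dy": 0,"dz": -2.5,"ax": 0,"ay": 0,"az": 0,"gripper": 1},
    {"dx": 0,"dy": 0,"dz": -0.5,"ax": 0,"ay": 0,"az": 0,"gripper": 1},
  ],
)

```text
clock: 18.32
ee_pos: [0.4931, -0.044, 0.0595]
orientation: [10.8, 89.9, -94.3]
ft_force: [0.1, -1.0, -2.1]
width: 0.0559
```

```bash
python3 - <<'E'
from h import *
go(.495,-.041,.0445,-15)
E
```

```text
clock 18.32 tcp [ 0.4931 -0.044   0.0595] d cm [ 0.19  0.3  -1.5 ] jaw az -15.1 turn 0.1 tilt [ 0.1  -0.01  0.  ] F [ 0.1 -1.  -2.1] w 0.0559
```

Request:
jog_arm(
  plan=[
    {"dx": 0.1,"dy": 0.2,"dz": -1,"ax": 0,"ay": 0,"az": 0,"gripper": 1},
    {"dx": 0,"dy": 0,"dz": -0.4,"ax": 0,"ay": 0,"az": 0,"gripper": 1},
    {"dx": 0,"dy": 0,"dz": -0.3,"ax": 0,"ay": 0,"az": 0,"gripper": 1},
  ],
)

```text
clock: 18.7
ee_pos: [0.4953, -0.0432, 0.0441]
orientation: [65.6, 89.8, -39.7]
ft_force: [-4.5, 0.7, 11.2]
width: 0.0556
```

```bash
python3 - <<'E'
from h import *
go(.495,-.041,.0445,-15)
E
```

```text
clock 18.7 tcp [ 0.4953 -0.0432  0.0441] d cm [-0.03  0.22  0.04] jaw az -15.2 turn 0.2 tilt [0.15 0.18 0.  ] F [-4.5  0.7 11.2] w 0.0556
```

Request:
jog_arm(
  plan=[
    {"dx": 0,"dy": 0,"dz": 0.1,"ax": 0,"ay": 0,"az": 0,"gripper": 0.22},
    {"dx": 0,"dy": 0,"dz": 0,"ax": 0,"ay": 0,"az": 0,"gripper": 0.22},
    {"dx": 0,"dy": 0,"dz": 0,"ax": 0,"ay": 0,"az": 0,"gripper": 0.22},
  ],
)

```text
clock: 19.08
ee_pos: [0.4979, -0.0436, 0.0482]
orientation: [82.8, 89.4, -22.4]
ft_force: [1.1, -0.2, -0.9]
width: 0.073
```

Request:
jog_arm(
  plan=[
    {"dx": 0,"dy": 0,"dz": 4,"ax": 0,"ay": 0,"az": 0,"gripper": 0.4},
    {"dx": 0,"dy": 0,"dz": 6,"ax": 0,"ay": 0,"az": 0,"gripper": 0.4},
    {"dx": 0,"dy": -2,"dz": 4,"ax": 0,"ay": 0,"az": 0,"gripper": 0.4},
    {"dx": 0,"dy": -5.5,"dz": 0,"ax": 0,"ay": 0,"az": 6,"gripper": 0.4},
    {"dx": -0.2,"dy": -5.5,"dz": 0,"ax": 0,"ay": 0,"az": 6,"gripper": 0.4},
  ],
)

```text
clock: 19.7
ee_pos: [0.4957, -0.1734, 0.1942]
orientation: [74.9, 89.2, -17.5]
ft_force: [0.7, 0.4, 0.2]
width: 0.0564
```

Request:
jog_arm(
  plan=[
    {"dx": -0.3,"dy": -5.5,"dz": 0,"ax": 0,"ay": 0,"az": 6,"gripper": 0.4},
    {"dx": -0.3,"dy": -4.5,"dz": 0,"ax": 0,"ay": 0,"az": 0,"gripper": 0.4},
    {"dx": -0.3,"dy": -2,"dz": 0,"ax": 0,"ay": 0,"az": 0,"gripper": 0.4},
    {"dx": 0,"dy": 0,"dz": 0,"ax": 0,"ay": 0,"az": 0,"gripper": 0.4},
  ],
)

```text
clock: 20.2
ee_pos: [0.4861, -0.2996, 0.195]
orientation: [75.0, 89.0, -11.4]
ft_force: [-0.6, 0.4, -0.0]
width: 0.0566
```

```bash
python3 - <<'E'
from h import *
im=snap('wrist','w5'); im2=snap('top','t5')
go(.4841,-.3032,.080,3.2)
print(px(im,[(.4841,-.3032,.102)]))
a=im['color'][...,::-1]; b=im2['color'][...,::-1]
cv2.imwrite('pics/w5c.png',np.vstack([cv2.resize(a[60:400],(640,340)),cv2.resize(b[170:300,110:350],(480,260))[:, :, :].repeat(1,1) if False else cv2.copyMakeBorder(cv2.resize(b[170:300,110:350],(480,260)),0,0,0,160,0)]))
E
```

```text
clock 20.3 tcp [ 0.4865 -0.298   0.1952] d cm [ -0.24  -0.52 -11.52] jaw az 3.8 turn -0.6 tilt [0.18 0.97 0.  ] F [-0.3  0.3 -0.6] w 0.0562
[[314.2359104  248.41246231]]
```

View pics/w5c.png

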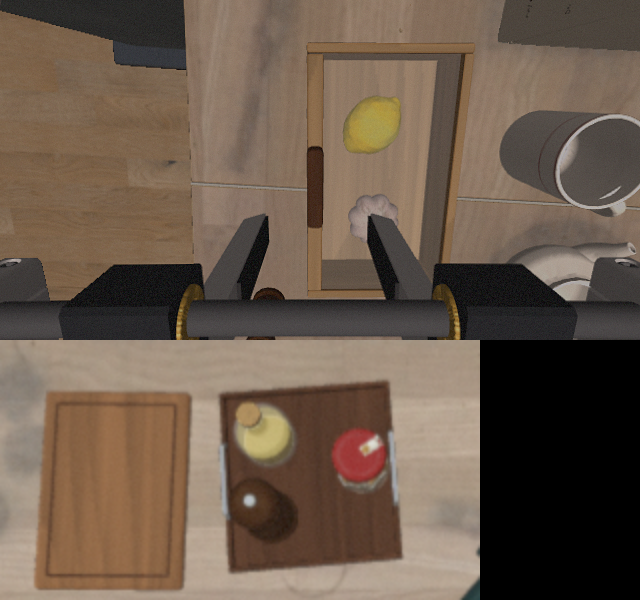

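Request:
jog_arm(
  plan=[
    {"dx": -0.3,"dy": -0.5,"dz": -4,"ax": 0.2,"ay": 1,"az": -0.6,"gripper": 0.4},
    {"dx": -0.1,"dy": 0,"dz": -4,"ax": 0,"ay": 0,"az": 0,"gripper": 0.4},
    {"dx": 0,"dy": 0,"dz": -1,"ax": 0,"ay": 0,"az": 0,"gripper": 0.4},
  ],
)

```text
clock: 20.68
ee_pos: [0.4851, -0.2981, 0.1063]
orientation: [69.1, 89.7, -17.4]
ft_force: [0.3, -0.0, 0.4]
width: 0.0563
```

```bash
python3 - <<'E'
from h import *
go(.484,-.3032,.080,3.2)
E
```

```text
clock 20.68 tcp [ 0.4851 -0.2981  0.1063] d cm [-0.11 -0.51 -2.63] jaw az 3.5 turn -0.3 tilt [0.08 0.26 0.  ] F [ 0.3 -0.   0.4] w 0.0563
```

Request:
jog_arm(
  plan=[
    {"dx": -0.1,"dy": -0.4,"dz": -2.4,"ax": 0,"ay": 0.3,"az": -0.3,"gripper": 0.4},
    {"dx": -0.1,"dy": 0,"dz": -0.2,"ax": 0,"ay": 0,"az": 0,"gripper": 1},
    {"dx": -0.1,"dy": 0,"dz": -0.1,"ax": 0,"ay": 0,"az": 0,"gripper": 1},
    {"dx": -0.1,"dy": 0,"dz": -0.1,"ax": 0,"ay": 0,"az": 0,"gripper": 1},
  ],
)

```text
clock: 21.18
ee_pos: [0.4845, -0.3, 0.0832]
orientation: [46.1, 89.5, -40.4]
ft_force: [-0.2, 0.5, 0.3]
width: 0.0298
```

```bash
python3 - <<'E'
from h import *
go(.484,-.3032,.080,3.2)
E
```

```text
clock 21.18 tcp [ 0.4845 -0.3     0.0832] d cm [-0.05 -0.32 -0.32] jaw az 3.5 turn -0.3 tilt [0.29 0.34 0.  ] F [-0.2  0.5  0.3] w 0.0298
```

Request:
jog_arm(
  plan=[
    {"dx": -0.1,"dy": -0.2,"dz": -0.3,"ax": 0.3,"ay": 0.3,"az": -0.2,"gripper": 1},
    {"dx": -0.1,"dy": 0,"dz": -0.1,"ax": 0,"ay": 0,"az": 0,"gripper": 1},
    {"dx": 0,"dy": 0,"dz": -0.1,"ax": 0,"ay": 0,"az": 0,"gripper": 1},
    {"dx": 0,"dy": 0,"dz": -0.1,"ax": 0,"ay": 0,"az": 0,"gripper": 1},
  ],
)

```text
clock: 21.68
ee_pos: [0.4837, -0.3027, 0.0812]
orientation: [64.3, 89.7, -22.4]
ft_force: [-1.6, 1.8, 5.4]
width: 0.0138
```

```bash
python3 - <<'E'
from h import *
go(.484,-.3032,.080,3.2)
E
```

```text
clock 21.68 tcp [ 0.4837 -0.3027  0.0812] d cm [ 0.03 -0.05 -0.12] jaw az 3.3 turn -0.1 tilt [0.11 0.27 0.  ] F [-1.6  1.8  5.4] w 0.0138
```

Request:
jog_arm(
  plan=[
    {"dx": -2,"dy": -0.11,"dz": 0,"ax": 0,"ay": 0,"az": 0,"gripper": 1},
    {"dx": -2.5,"dy": -0.14,"dz": 0,"ax": 0,"ay": 0,"az": 0,"gripper": 1},
    {"dx": -2.5,"dy": -0.14,"dz": 0,"ax": 0,"ay": 0,"az": 0,"gripper": 1},
    {"dx": -2.5,"dy": -0.14,"dz": 0,"ax": 0,"ay": 0,"az": 0,"gripper": 1},
  ],
)

```text
clock: 22.18
ee_pos: [0.3893, -0.3083, 0.0812]
orientation: [66.6, 89.5, -19.9]
ft_force: [2.2, -0.4, 1.3]
width: 0.0139
```

```bash
python3 - <<'E'
from h import *
go(.4837-.1155,-.3027-.0065,.0812,3.2)
E
```

```text
clock 22.18 tcp [ 0.3893 -0.3083  0.0812] d cm [-2.11 -0.09 -0.  ] jaw az 3.5 turn -0.3 tilt [0.19 0.52 0.  ] F [ 2.2 -0.4  1.3] w 0.0139
```

Request:
jog_arm(
  plan=[
    {"dx": -1.5,"dy": -0.08,"dz": 0,"ax": 0,"ay": 0,"az": 0,"gripper": 1},
    {"dx": -0.6,"dy": 0,"dz": 0,"ax": 0,"ay": 0,"az": 0,"gripper": 1},
    {"dx": -0.2,"dy": 0,"dz": 0,"ax": 0,"ay": 0,"az": 0,"gripper": 1},
  ],
)

```text
clock: 22.55
ee_pos: [0.3678, -0.3095, 0.0812]
orientation: [72.1, 89.0, -14.6]
ft_force: [9.2, 0.1, -3.5]
width: 0.014
```

```bash
python3 - <<'E'
from h import *
go(.4837-.1175,-.3027-.0065,.0812,3.2)
E
```

```text
clock 22.55 tcp [ 0.3678 -0.3095  0.0812] d cm [-0.16  0.03 -0.  ] jaw az 3.4 turn -0.2 tilt [0.25 0.96 0.  ] F [ 9.2  0.1 -3.5] w 0.014
```

Request:
jog_arm(
  plan=[
    {"dx": 0.1,"dy": 0,"dz": 0,"ax": 0,"ay": 0.5,"az": 0,"gripper": 0.22},
    {"dx": 0,"dy": 0,"dz": 0,"ax": 0,"ay": 0,"az": 0,"gripper": 0.22},
    {"dx": 0,"dy": 0,"dz": 4,"ax": 0,"ay": 0,"az": 0,"gripper": 0.22},
    {"dx": 0,"dy": 0,"dz": 5,"ax": 0,"ay": 0,"az": 0,"gripper": 0.22},
    {"dx": 4.5,"dy": -1,"dz": 0,"ax": 0,"ay": 0,"az": 0,"gripper": 0.22},
  ],
)

```text
clock: 23.18
ee_pos: [0.4123, -0.3187, 0.1729]
orientation: [55.3, 89.8, -31.4]
ft_force: [-0.2, -0.1, 0.4]
width: 0.0604
```

Request:
jog_arm(
  plan=[
    {"dx": 5,"dy": -1.2,"dz": 0,"ax": 0,"ay": 0,"az": 0,"gripper": 0.22},
    {"dx": 5,"dy": -1.2,"dz": 0,"ax": 0,"ay": 0,"az": 0,"gripper": 0.22},
    {"dx": 3,"dy": -1,"dz": 0,"ax": 0,"ay": 0,"az": 0,"gripper": 0.22},
    {"dx": 0,"dy": 0,"dz": 0,"ax": 0,"ay": 0,"az": 0,"gripper": 0.22},
  ],
)

```text
clock: 23.68
ee_pos: [0.5479, -0.3538, 0.1719]
orientation: [27.2, 89.8, -59.4]
ft_force: [-0.2, 0.1, 0.2]
width: 0.0733
```

```bash
python3 - <<'E'
from h import *
im=snap('wrist','w6')
go(.551,-.3518,.02,3.2)
print(px(im,[(.551,-.3518,.036)]))
a=im['color'][...,::-1]; cv2.imwrite('pics/w6c.png',a[60:400])
E
```

```text
clock 23.73 tcp [ 0.547  -0.3535  0.1721] d cm [  0.4    0.17 -15.21] jaw az 3.4 turn -0.2 tilt [0.17 0.09 0.  ] F [ 0.3  0.3 -0.1] w 0.0732
[[321.65928883 230.84939622]]
```

View pics/w6c.png

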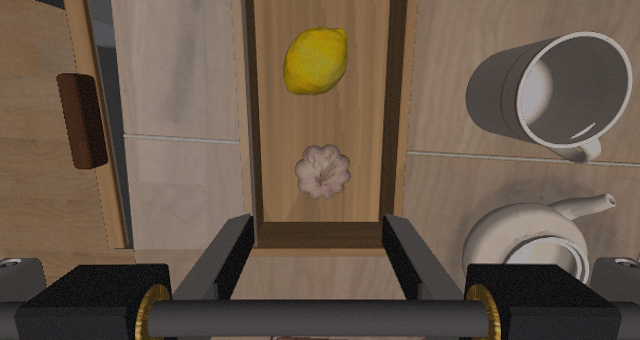

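Request:
jog_arm(
  plan=[
    {"dx": 0.3,"dy": 0.1,"dz": -4,"ax": 0.1,"ay": 0.1,"az": 0,"gripper": 0.22},
    {"dx": 0,"dy": 0,"dz": -4,"ax": 0,"ay": 0,"az": 0,"gripper": 0.22},
    {"dx": 0,"dy": 0,"dz": -1,"ax": 0,"ay": 0,"az": 0,"gripper": 0.22},
    {"dx": 0,"dy": 0,"dz": 0,"ax": 0,"ay": 0,"az": 0,"gripper": 0.22},
  ],
)

```text
clock: 24.22
ee_pos: [0.5465, -0.3524, 0.0835]
orientation: [4.4, 89.8, -82.3]
ft_force: [0.3, 0.0, 0.1]
width: 0.073
```

```bash
python3 - <<'E'
from h import *
go(.5515,-.3518,.02,3.2)
E
```

```text
clock 24.23 tcp [ 0.5465 -0.3524  0.0835] d cm [ 0.5   0.06 -6.35] jaw az 3.3 turn -0.1 tilt [0.2  0.03 0.  ] F [0.3 0.  0.1] w 0.073
```

Request:
jog_arm(
  plan=[
    {"dx": 0.5,"dy": 0.1,"dz": -2,"ax": 0.2,"ay": 0,"az": 0,"gripper": 0.22},
    {"dx": 0.1,"dy": 0,"dz": -2,"ax": 0,"ay": 0,"az": 0,"gripper": 0.22},
    {"dx": 0.1,"dy": 0,"dz": -1.5,"ax": 0,"ay": 0,"az": 0,"gripper": 0.22},
    {"dx": 0,"dy": 0,"dz": 0,"ax": 0,"ay": 0,"az": 0,"gripper": 0.22},
  ],
)

```text
clock: 24.72
ee_pos: [0.5548, -0.3523, 0.0283]
orientation: [52.9, 89.7, -33.8]
ft_force: [-0.7, 0.2, 0.5]
width: 0.0731
```

```bash
python3 - <<'E'
from h import *
go(.5515,-.3518,.02,3.2)
E
```

```text
clock 24.73 tcp [ 0.5548 -0.3523  0.0283] d cm [-0.33  0.05 -0.83] jaw az 3.3 turn -0.1 tilt [0.17 0.26 0.  ] F [-0.7  0.2  0.5] w 0.0731
```

Request:
jog_arm(
  plan=[
    {"dx": -0.3,"dy": 0,"dz": -0.8,"ax": 0.2,"ay": 0.2,"az": 0,"gripper": 0.22},
    {"dx": -0.1,"dy": 0,"dz": -0.1,"ax": 0,"ay": 0,"az": 0,"gripper": 1},
    {"dx": -0.1,"dy": 0,"dz": -0.1,"ax": 0,"ay": 0,"az": 0,"gripper": 1},
    {"dx": -0.1,"dy": 0,"dz": -0.1,"ax": 0,"ay": 0,"az": 0,"gripper": 1},
    {"dx": 0,"dy": 0,"dz": 0,"ax": 0,"ay": 0,"az": 0,"gripper": 1},
  ],
)

```text
clock: 25.35
ee_pos: [0.5497, -0.3531, 0.0187]
orientation: [69.2, 89.7, -17.6]
ft_force: [-0.8, 0.1, -0.9]
width: 0.0517
```

```bash
python3 - <<'E'
from h import *
go(.5515,-.3518,.20,3.2)
E
```

```text
clock 25.35 tcp [ 0.5497 -0.3531  0.0187] d cm [ 0.18  0.13 18.13] jaw az 3.3 turn -0.1 tilt [0.08 0.24 0.  ] F [-0.8  0.1 -0.9] w 0.0517
```

Request:
jog_arm(
  plan=[
    {"dx": 0,"dy": 0,"dz": 0,"ax": 0,"ay": 0,"az": 0,"gripper": 1},
    {"dx": 0,"dy": 0,"dz": 3,"ax": 0,"ay": 0,"az": 0,"gripper": 1},
    {"dx": 0,"dy": 0,"dz": 5,"ax": 0,"ay": 0,"az": 0,"gripper": 1},
    {"dx": 0,"dy": 0,"dz": 5,"ax": 0,"ay": 0,"az": 0,"gripper": 1},
  ],
)

```text
clock: 25.85
ee_pos: [0.5456, -0.3504, 0.1444]
orientation: [-135.6, 89.4, 137.7]
ft_force: [0.3, -0.8, 0.2]
width: 0.0514
```

```bash
python3 - <<'E'
from h import *
go(.4708,.2279,.24,3.2)
E
```

```text
clock 25.85 tcp [ 0.5456 -0.3504  0.1444] d cm [-7.48 57.83  9.56] jaw az 3.2 turn -0.0 tilt [-0.42 -0.46 -0.  ] F [ 0.3 -0.8  0.2] w 0.0514
```

Request:
jog_arm(
  plan=[
    {"dx": -1.5,"dy": 1,"dz": 5,"ax": -0.4,"ay": -0.4,"az": 0,"gripper": 1},
    {"dx": -2.5,"dy": 3,"dz": 4,"ax": 0,"ay": 0,"az": 0,"gripper": 1},
    {"dx": -2.5,"dy": 5,"dz": 0,"ax": 0,"ay": 0,"az": 0,"gripper": 1},
    {"dx": -1,"dy": 5.5,"dz": 0,"ax": 0,"ay": 0,"az": 0,"gripper": 1},
    {"dx": 0,"dy": 5.8,"dz": 0,"ax": 0,"ay": 0,"az": 0,"gripper": 1},
  ],
)

```text
clock: 26.48
ee_pos: [0.4694, -0.1473, 0.2435]
orientation: [50.0, 89.3, -37.2]
ft_force: [0.8, 0.2, -0.3]
width: 0.0518
```

Request:
jog_arm(
  plan=[
    {"dx": 0,"dy": 5.8,"dz": 0,"ax": 0,"ay": 0,"az": 0,"gripper": 1},
    {"dx": 0,"dy": 5.8,"dz": 0,"ax": 0,"ay": 0,"az": 0,"gripper": 1},
    {"dx": 0,"dy": 5.8,"dz": 0,"ax": 0,"ay": 0,"az": 0,"gripper": 1},
    {"dx": 0,"dy": 5.8,"dz": 0,"ax": 0,"ay": 0,"az": 0,"gripper": 1},
    {"dx": 0,"dy": 5.8,"dz": 0,"ax": 0,"ay": 0,"az": 0,"gripper": 1},
  ],
)

```text
clock: 27.1
ee_pos: [0.4672, 0.1513, 0.245]
orientation: [58.3, 89.0, -29.0]
ft_force: [-0.1, 1.0, -0.5]
width: 0.0521
```

```bash
python3 - <<'E'
from h import *
go(.4708,.2279,.24,3.2)
E
```

```text
clock 27.1 tcp [0.4672 0.1513 0.245 ] d cm [ 0.36  7.66 -0.5 ] jaw az 2.7 turn 0.5 tilt [0.49 0.88 0.  ] F [-0.1  1.  -0.5] w 0.0521
```

Request:
jog_arm(
  plan=[
    {"dx": 0.2,"dy": 5,"dz": 0,"ax": 0.5,"ay": 0.9,"az": 0,"gripper": 1},
    {"dx": 0.1,"dy": 2,"dz": -4,"ax": 0,"ay": 0,"az": 0,"gripper": 1},
    {"dx": 0,"dy": 0,"dz": -6,"ax": 0,"ay": 0,"az": 0,"gripper": 1},
    {"dx": 0,"dy": 0,"dz": -6,"ax": 0,"ay": 0,"az": 0,"gripper": 1},
    {"dx": 0,"dy": 0,"dz": -2,"ax": 0,"ay": 0,"az": 0,"gripper": 1},
  ],
)

```text
clock: 27.72
ee_pos: [0.4695, 0.2291, 0.0637]
orientation: [110.4, 89.5, 23.6]
ft_force: [0.0, -1.3, 0.2]
width: 0.0517
```

```bash
python3 - <<'E'
from h import *
go(.4708,.2279,.028,3.2)
E
```

```text
clock 27.73 tcp [0.4695 0.2291 0.0637] d cm [ 0.13 -0.12 -3.57] jaw az 3.2 turn -0.0 tilt [-0.2   0.46  0.  ] F [ 0.  -1.3  0.2] w 0.0517
```

Request:
jog_arm(
  plan=[
    {"dx": 0,"dy": 0,"dz": -2.5,"ax": -0.2,"ay": 0.5,"az": 0,"gripper": 1},
    {"dx": 0,"dy": 0,"dz": -0.7,"ax": 0,"ay": 0,"az": 0,"gripper": 1},
    {"dx": 0,"dy": 0,"dz": -0.2,"ax": 0,"ay": 0,"az": 0,"gripper": 1},
    {"dx": 0,"dy": 0,"dz": -0.1,"ax": 0,"ay": 0,"az": 0,"gripper": 1},
  ],
)

```text
clock: 28.22
ee_pos: [0.4687, 0.2288, 0.0271]
orientation: [-71.3, 89.9, -158.1]
ft_force: [-0.4, -1.4, -0.3]
width: 0.0516
```

```bash
python3 - <<'E'
from h import *
go(.4708,.2279,.028,3.2)
E
```

```text
clock 28.23 tcp [0.4687 0.2288 0.0271] d cm [ 0.21 -0.09  0.09] jaw az 3.2 turn -0.0 tilt [ 0.05 -0.13  0.  ] F [-0.4 -1.4 -0.3] w 0.0516
```

Request:
jog_arm(
  plan=[
    {"dx": 0,"dy": 0,"dz": -0.1,"ax": 0,"ay": 0,"az": 0,"gripper": 1},
    {"dx": 0,"dy": 0,"dz": -0.05,"ax": 0,"ay": 0,"az": 0,"gripper": 0.22},
    {"dx": 0,"dy": 0,"dz": -0.05,"ax": 0,"ay": 0,"az": 0,"gripper": 0.22},
    {"dx": 0,"dy": 0,"dz": -0.05,"ax": 0,"ay": 0,"az": 0,"gripper": 0.22},
    {"dx": 0,"dy": 0,"dz": 0,"ax": 0,"ay": 0,"az": 0,"gripper": 0.22},
  ],
)

```text
clock: 28.85
ee_pos: [0.4709, 0.2295, 0.0277]
orientation: [104.7, 89.8, 17.9]
ft_force: [-0.5, -0.3, -0.0]
width: 0.0732
```

Request:
jog_arm(
  plan=[
    {"dx": 0,"dy": 0,"dz": 3,"ax": 0,"ay": 0,"az": 0,"gripper": 0.22},
    {"dx": 0,"dy": 0,"dz": 6,"ax": 0,"ay": 0,"az": 0,"gripper": 0.22},
    {"dx": 0,"dy": 0,"dz": 6,"ax": 0,"ay": 0,"az": 0,"gripper": 0.22},
    {"dx": 0,"dy": 0,"dz": 5,"ax": 0,"ay": 0,"az": 0,"gripper": 0.22},
  ],
)

```text
clock: 29.35
ee_pos: [0.4658, 0.2276, 0.2265]
orientation: [-72.7, 89.4, -159.5]
ft_force: [0.4, 0.2, 0.4]
width: 0.0737
```

```bash
python3 - <<'E'
from h import *
im=snap('wrist','w7'); im2=snap('scene','s7')
go(.3678,-.3095,.25,3.2)
print(px(im,[(.4695,.2288,.044)]))
a=im['color'][...,::-1]; b=im2['color'][...,::-1]
cv2.imwrite('pics/w7c.png',np.hstack([cv2.resize(a[60:400],(480,255)),b[150:405,140:460]]))
E
```

```text
clock 29.45 tcp [0.4687 0.2287 0.2319] d cm [-10.09 -53.82   1.81] jaw az 3.2 turn -0.0 tilt [-0.04  0.11  0.  ] F [ 0.3 -0.2 -0.1] w 0.0734
[[323.55382719 221.9540512 ]]
```

View pics/w7c.png

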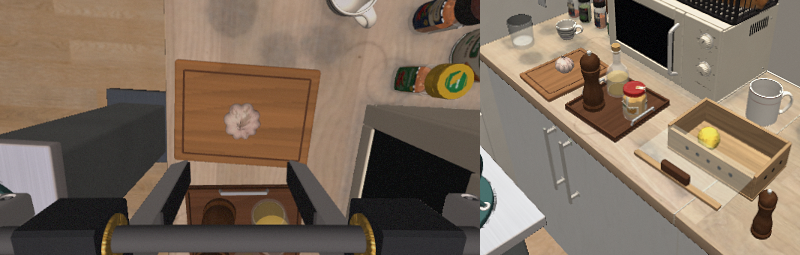

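Request:
jog_arm(
  plan=[
    {"dx": -1,"dy": -5,"dz": 0.5,"ax": 0,"ay": 0,"az": 0,"gripper": 0.4},
    {"dx": -1.1,"dy": -5.7,"dz": 0,"ax": 0,"ay": 0,"az": 0,"gripper": 0.4},
    {"dx": -1.1,"dy": -5.7,"dz": 0,"ax": 0,"ay": 0,"az": 0,"gripper": 0.4},
    {"dx": -1.1,"dy": -5.7,"dz": 0,"ax": 0,"ay": 0,"az": 0,"gripper": 0.4},
    {"dx": -1.1,"dy": -5.7,"dz": 0,"ax": 0,"ay": 0,"az": 0,"gripper": 0.4},
  ],
)

```text
clock: 30.08
ee_pos: [0.4122, -0.0532, 0.2333]
orientation: [-174.5, 90.0, 99.2]
ft_force: [0.8, -0.6, 0.3]
width: 0.0564
```

Request:
jog_arm(
  plan=[
    {"dx": -1.1,"dy": -5.7,"dz": 0,"ax": 0,"ay": 0,"az": 0,"gripper": 0.4},
    {"dx": -1.1,"dy": -5.7,"dz": 0,"ax": 0,"ay": 0,"az": 0,"gripper": 0.4},
    {"dx": -1.1,"dy": -5.7,"dz": 0,"ax": 0,"ay": 0,"az": 0,"gripper": 0.4},
    {"dx": -1.1,"dy": -5,"dz": -3,"ax": 0,"ay": 0,"az": 0,"gripper": 0.4},
    {"dx": 0,"dy": -2,"dz": -3,"ax": 0,"ay": 0,"az": 0,"gripper": 0.4},
  ],
)

```text
clock: 30.7
ee_pos: [0.364, -0.3042, 0.1699]
orientation: [44.7, 89.9, -41.8]
ft_force: [0.0, 1.1, 0.7]
width: 0.0564
```

```bash
python3 - <<'E'
from h import *
go(.3678,-.3095,.081,3.3)
E
```

```text
clock 30.7 tcp [ 0.364  -0.3042  0.1699] d cm [ 0.38 -0.53 -8.89] jaw az 3.5 turn -0.2 tilt [0.08 0.09 0.  ] F [0.  1.1 0.7] w 0.0564
```

Request:
jog_arm(
  plan=[
    {"dx": 0.4,"dy": -0.5,"dz": -4,"ax": 0,"ay": 0,"az": -0.2,"gripper": 0.4},
    {"dx": 0,"dy": 0,"dz": -2,"ax": 0,"ay": 0,"az": 0,"gripper": 0.4},
    {"dx": 0,"dy": 0,"dz": 0,"ax": 0,"ay": 0,"az": 0,"gripper": 0.4},
  ],
)

```text
clock: 31.08
ee_pos: [0.3645, -0.3091, 0.102]
orientation: [-140.3, 89.5, 132.8]
ft_force: [-1.2, 0.2, -0.4]
width: 0.0565
```

```bash
python3 - <<'E'
from h import *
go(.3678,-.3095,.081,3.3)
E
```

```text
clock 31.07 tcp [ 0.3645 -0.3091  0.102 ] d cm [ 0.33 -0.04 -2.1 ] jaw az 3.0 turn 0.3 tilt [-0.35 -0.32 -0.  ] F [-1.2  0.2 -0.4] w 0.0565
```

Request:
jog_arm(
  plan=[
    {"dx": 0.3,"dy": 0,"dz": -2,"ax": -0.3,"ay": -0.3,"az": 0.3,"gripper": 0.4},
    {"dx": 0,"dy": 0,"dz": 0,"ax": 0,"ay": 0,"az": 0,"gripper": 0.4},
    {"dx": 0,"dy": 0,"dz": 0,"ax": 0,"ay": 0,"az": 0,"gripper": 1},
    {"dx": 0,"dy": 0,"dz": 0,"ax": 0,"ay": 0,"az": 0,"gripper": 1},
    {"dx": 0,"dy": 0,"dz": 0,"ax": 0,"ay": 0,"az": 0,"gripper": 1},
  ],
)

```text
clock: 31.7
ee_pos: [0.3695, -0.3106, 0.0863]
orientation: [41.6, 89.6, -45.0]
ft_force: [-0.4, -0.1, -0.3]
width: 0.0298
```

```bash
python3 - <<'E'
from h import *
go(.3678,-.3095,.081,3.3)
E
```

```text
clock 31.7 tcp [ 0.3695 -0.3106  0.0863] d cm [-0.17  0.11 -0.53] jaw az 3.4 turn -0.1 tilt [0.26 0.26 0.  ] F [-0.4 -0.1 -0.3] w 0.0298
```

Request:
jog_arm(
  plan=[
    {"dx": -0.1,"dy": 0.1,"dz": -0.5,"ax": 0.2,"ay": 0.2,"az": 0,"gripper": 1},
    {"dx": 0,"dy": 0,"dz": -0.1,"ax": 0,"ay": 0,"az": 0,"gripper": 1},
    {"dx": 0,"dy": 0,"dz": -0.1,"ax": 0,"ay": 0,"az": 0,"gripper": 1},
    {"dx": 0,"dy": 0,"dz": -0.1,"ax": 0,"ay": 0,"az": 0,"gripper": 1},
  ],
)

```text
clock: 32.2
ee_pos: [0.3685, -0.3097, 0.0808]
orientation: [36.6, 89.9, -50.0]
ft_force: [-0.9, 1.9, 5.6]
width: 0.0138
```

Request:
jog_arm(
  plan=[
    {"dx": 2,"dy": 0.11,"dz": 0,"ax": 0,"ay": 0,"az": 0,"gripper": 1},
    {"dx": 2.5,"dy": 0.14,"dz": 0,"ax": 0,"ay": 0,"az": 0,"gripper": 1},
    {"dx": 2.5,"dy": 0.14,"dz": 0,"ax": 0,"ay": 0,"az": 0,"gripper": 1},
    {"dx": 2,"dy": 0.14,"dz": 0,"ax": 0,"ay": 0,"az": 0,"gripper": 1},
  ],
)

```text
clock: 32.7
ee_pos: [0.461, -0.3043, 0.0809]
orientation: [-17.4, 89.9, -104.1]
ft_force: [-2.0, -0.6, 2.1]
width: 0.0137
```

```bash
python3 - <<'E'
from h import *
go(.4837,-.3027,.081,3.3)
E
```

```text
clock 32.7 tcp [ 0.461  -0.3043  0.0809] d cm [2.27 0.16 0.01] jaw az 3.3 turn 0.0 tilt [ 0.13 -0.03  0.  ] F [-2.  -0.6  2.1] w 0.0137
```

Request:
jog_arm(
  plan=[
    {"dx": 1.5,"dy": 0.08,"dz": 0,"ax": 0,"ay": 0,"az": 0,"gripper": 1},
    {"dx": 0.8,"dy": 0.05,"dz": 0,"ax": 0,"ay": 0,"az": 0,"gripper": 1},
    {"dx": 0.3,"dy": 0,"dz": 0,"ax": 0,"ay": 0,"az": 0,"gripper": 1},
  ],
)

```text
clock: 33.08
ee_pos: [0.4855, -0.3029, 0.0808]
orientation: [-82.6, 89.3, -169.3]
ft_force: [-14.0, 0.7, 8.9]
width: 0.0141
```

```bash
python3 - <<'E'
from h import *
go(.4837,-.3027,.081,3.3)
E
```

```text
clock 33.08 tcp [ 0.4855 -0.3029  0.0808] d cm [-0.18  0.02  0.02] jaw az 3.3 turn -0.0 tilt [ 0.12 -0.65  0.  ] F [-14.    0.7   8.9] w 0.0141
```

Request:
jog_arm(
  plan=[
    {"dx": -0.1,"dy": 0,"dz": 0,"ax": 0,"ay": -0.5,"az": 0,"gripper": 0.5},
    {"dx": 0,"dy": 0,"dz": 0,"ax": 0,"ay": 0,"az": 0,"gripper": 0.5},
    {"dx": 0,"dy": 0,"dz": 5,"ax": 0,"ay": 0,"az": 0,"gripper": 0.22},
    {"dx": 0,"dy": 0,"dz": 5,"ax": 0,"ay": 0,"az": 0,"gripper": 0.22},
    {"dx": 0,"dy": 4.5,"dz": 0,"ax": 0,"ay": 0,"az": -6,"gripper": 0.22},
  ],
)

```text
clock: 33.7
ee_pos: [0.4846, -0.2579, 0.1801]
orientation: [-149.9, 89.8, 117.0]
ft_force: [0.7, 0.9, 0.5]
width: 0.0601
```

Request:
jog_arm(
  plan=[
    {"dx": 0.2,"dy": 5.5,"dz": 0,"ax": 0,"ay": 0,"az": -6,"gripper": 0.22},
    {"dx": 0.2,"dy": 5.5,"dz": 0,"ax": 0,"ay": 0,"az": -6,"gripper": 0.22},
    {"dx": 0.2,"dy": 5.5,"dz": 0,"ax": 0,"ay": 0,"az": 0,"gripper": 0.22},
    {"dx": 0.2,"dy": 4,"dz": 0,"ax": 0,"ay": 0,"az": 0,"gripper": 0.22},
  ],
)

```text
clock: 34.2
ee_pos: [0.4938, -0.0471, 0.1808]
orientation: [135.6, 89.6, 29.9]
ft_force: [1.0, -0.4, -0.3]
width: 0.0736
```

```bash
python3 - <<'E'
from h import *
im=snap('wrist','w8'); im2=snap('top','t8')
go(.4953,-.0432,.0441,-15)
P=px(im,[(.4953,-.0432,.092)]); print(P)
p=px(im2,[(.4827+.0007,-.3027,.102)]);print(p)
a=im['color'][...,::-1]; b=im2['color'][...,::-1]
cv2.imwrite('pics/w8c.png',np.hstack([cv2.resize(a[60:400],(480,255)),cv2.resize(b[150:300,345:490],(247,255))]))
E
```

```text
clock 34.3 tcp [ 0.4938 -0.0457  0.1809] d cm [  0.15   0.25 -13.68] jaw az -15.5 turn 0.5 tilt [-0.28  0.35  0.  ] F [-0.3 -0.5  0. ] w 0.0732
[[318.32356098 241.55649601]]
[[415.40858179 230.48486619]]
```

View pics/w8c.png

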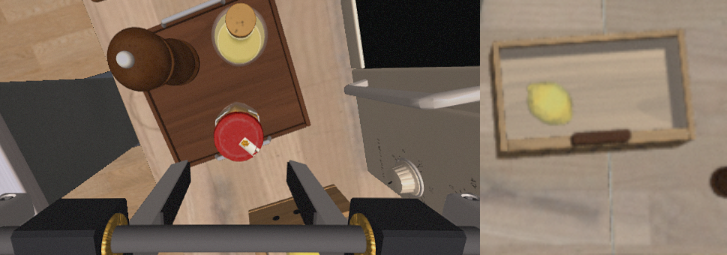

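Request:
jog_arm(
  plan=[
    {"dx": 0.1,"dy": 0.2,"dz": -4,"ax": -0.3,"ay": 0.3,"az": 0.5,"gripper": 0.22},
    {"dx": 0,"dy": 0,"dz": -3,"ax": 0,"ay": 0,"az": 0,"gripper": 0.22},
    {"dx": 0,"dy": 0,"dz": 0,"ax": 0,"ay": 0,"az": 0,"gripper": 0.22},
  ],
)

```text
clock: 34.67
ee_pos: [0.496, -0.0443, 0.11]
orientation: [84.6, 89.7, -20.3]
ft_force: [0.0, -0.2, -0.0]
width: 0.0732
```

```bash
python3 - <<'E'
from h import *
go(.4953,-.0432,.0441,-15)
E
```

```text
clock 34.67 tcp [ 0.496  -0.0443  0.11  ] d cm [-0.07  0.11 -6.59] jaw az -14.9 turn -0.1 tilt [0.1  0.28 0.  ] F [ 0.  -0.2 -0. ] w 0.0732
```

Request:
jog_arm(
  plan=[
    {"dx": -0.1,"dy": 0.1,"dz": -3,"ax": 0.1,"ay": 0.3,"az": 0,"gripper": 0.22},
    {"dx": -0.1,"dy": 0,"dz": -2.5,"ax": 0,"ay": 0,"az": 0,"gripper": 0.22},
    {"dx": 0,"dy": 0,"dz": 0,"ax": 0,"ay": 0,"az": 0,"gripper": 0.22},
  ],
)

```text
clock: 35.05
ee_pos: [0.4972, -0.0458, 0.0583]
orientation: [92.0, 89.6, -13.0]
ft_force: [-0.2, -0.5, -0.0]
width: 0.0734
```

```bash
python3 - <<'E'
from h import *
go(.4953,-.0432,.0446,-15)
E
```

```text
clock 35.05 tcp [ 0.4972 -0.0458  0.0583] d cm [-0.19  0.26 -1.37] jaw az -15.0 turn 0.0 tilt [0.1  0.42 0.  ] F [-0.2 -0.5 -0. ] w 0.0734
```

Request:
jog_arm(
  plan=[
    {"dx": -0.2,"dy": 0.2,"dz": -1.3,"ax": 0.1,"ay": 0.4,"az": 0,"gripper": 0.22},
    {"dx": -0.1,"dy": 0,"dz": -0.1,"ax": 0,"ay": 0,"az": 0,"gripper": 1},
    {"dx": -0.1,"dy": 0,"dz": -0.1,"ax": 0,"ay": 0,"az": 0,"gripper": 1},
    {"dx": -0.1,"dy": 0,"dz": -0.1,"ax": 0,"ay": 0,"az": 0,"gripper": 1},
    {"dx": 0,"dy": 0,"dz": -0.1,"ax": 0,"ay": 0,"az": 0,"gripper": 1},
  ],
)

```text
clock: 35.67
ee_pos: [0.4953, -0.0447, 0.0466]
orientation: [97.9, 89.5, -7.2]
ft_force: [-1.5, 0.1, 6.3]
width: 0.056
```

```bash
python3 - <<'E'
from h import *
go(.417,-.3051,.0382,-15)
E
```

```text
clock 35.67 tcp [ 0.4953 -0.0447  0.0466] d cm [ -7.83 -26.04  -0.84] jaw az -15.1 turn 0.1 tilt [0.06 0.46 0.  ] F [-1.5  0.1  6.3] w 0.056
```

Request:
jog_arm(
  plan=[
    {"dx": 0,"dy": 0,"dz": 3,"ax": 0,"ay": 0,"az": 0,"gripper": 1},
    {"dx": 0,"dy": 0,"dz": 5,"ax": 0,"ay": 0,"az": 0,"gripper": 1},
    {"dx": -2,"dy": -3,"dz": 1,"ax": 0,"ay": 0,"az": 0,"gripper": 1},
    {"dx": -2.5,"dy": -4,"dz": 0,"ax": 0,"ay": 0,"az": 0,"gripper": 1},
    {"dx": -2,"dy": -5,"dz": 0,"ax": 0,"ay": 0,"az": 0,"gripper": 1},
  ],
)

```text
clock: 36.3
ee_pos: [0.4272, -0.1644, 0.1343]
orientation: [89.8, 89.9, -14.8]
ft_force: [0.4, -1.0, -3.2]
width: 0.0559
```

Request:
jog_arm(
  plan=[
    {"dx": -1,"dy": -5,"dz": 0,"ax": 0,"ay": 0,"az": 0,"gripper": 1},
    {"dx": 0,"dy": -5,"dz": 0,"ax": 0,"ay": 0,"az": 0,"gripper": 1},
    {"dx": 0,"dy": -3,"dz": 0,"ax": 0,"ay": 0,"az": 0,"gripper": 1},
    {"dx": 0,"dy": 0,"dz": 0,"ax": 0,"ay": 0,"az": 0,"gripper": 1},
  ],
)

```text
clock: 36.8
ee_pos: [0.413, -0.3002, 0.1301]
orientation: [-123.8, 89.9, 131.3]
ft_force: [-0.3, 1.4, -3.0]
width: 0.0554
```

```bash
python3 - <<'E'
from h import *
go(.417,-.3066,.0406,-15)
E
```

```text
clock 36.8 tcp [ 0.413  -0.3002  0.1301] d cm [ 0.4  -0.64 -8.95] jaw az -14.9 turn -0.1 tilt [-0.08 -0.07 -0.  ] F [-0.3  1.4 -3. ] w 0.0554
```

Request:
jog_arm(
  plan=[
    {"dx": 0.4,"dy": -0.6,"dz": -3,"ax": 0,"ay": 0,"az": 0,"gripper": 1},
    {"dx": 0,"dy": 0,"dz": -3,"ax": 0,"ay": 0,"az": 0,"gripper": 1},
    {"dx": 0,"dy": 0,"dz": -1,"ax": 0,"ay": 0,"az": 0,"gripper": 1},
    {"dx": 0,"dy": 0,"dz": -0.2,"ax": 0,"ay": 0,"az": 0,"gripper": 1},
  ],
)

```text
clock: 37.3
ee_pos: [0.4169, -0.303, 0.0549]
orientation: [-139.2, 89.7, 116.0]
ft_force: [0.0, -0.3, -3.2]
width: 0.0558
```

```bash
python3 - <<'E'
from h import *
go(.417,-.3066,.0406,-15)
E
```

```text
clock 37.3 tcp [ 0.4169 -0.303   0.0549] d cm [ 0.01 -0.36 -1.43] jaw az -14.8 turn -0.2 tilt [-0.25 -0.12 -0.  ] F [ 0.  -0.3 -3.2] w 0.0558
```

Request:
jog_arm(
  plan=[
    {"dx": 0,"dy": -0.3,"dz": -1,"ax": -0.2,"ay": 0,"az": 0,"gripper": 1},
    {"dx": 0,"dy": 0,"dz": -0.4,"ax": 0,"ay": 0,"az": 0,"gripper": 1},
    {"dx": 0,"dy": 0,"dz": -0.2,"ax": 0,"ay": 0,"az": 0,"gripper": 1},
  ],
)

```text
clock: 37.67
ee_pos: [0.4184, -0.3068, 0.0407]
orientation: [39.3, 89.9, -65.5]
ft_force: [-3.2, 1.1, 4.4]
width: 0.0554
```

```bash
python3 - <<'E'
from h import *
go(.417,-.3066,.0406,-15)
E
```

```text
clock 37.67 tcp [ 0.4184 -0.3068  0.0407] d cm [-0.14  0.02 -0.01] jaw az -14.8 turn -0.2 tilt [0.14 0.06 0.  ] F [-3.2  1.1  4.4] w 0.0554
```

Request:
jog_arm(
  plan=[
    {"dx": 0,"dy": 0,"dz": 0.1,"ax": 0,"ay": 0,"az": 0,"gripper": 0.22},
    {"dx": 0,"dy": 0,"dz": 0,"ax": 0,"ay": 0,"az": 0,"gripper": 0.22},
    {"dx": 0,"dy": 0,"dz": 0,"ax": 0,"ay": 0,"az": 0,"gripper": 0.22},
  ],
)

```text
clock: 38.05
ee_pos: [0.42, -0.3084, 0.0444]
orientation: [56.0, 89.5, -48.8]
ft_force: [-0.7, -0.5, -1.1]
width: 0.0732
```

Request:
jog_arm(
  plan=[
    {"dx": 0,"dy": 0,"dz": 4,"ax": 0,"ay": 0,"az": 0,"gripper": 0.2},
    {"dx": 0,"dy": 0,"dz": 6,"ax": 0,"ay": 0,"az": 0,"gripper": 0.2},
    {"dx": 0,"dy": 0,"dz": 6,"ax": 0,"ay": 0,"az": 0,"gripper": 0.2},
    {"dx": 0,"dy": 2,"dz": 5,"ax": 0,"ay": 0,"az": -9,"gripper": 0.2},
    {"dx": 0.3,"dy": 5,"dz": 2,"ax": 0,"ay": 0,"az": -10,"gripper": 0.2},
  ],
)

```text
clock: 38.67
ee_pos: [0.4205, -0.2371, 0.2788]
orientation: [96.8, 89.8, -27.9]
ft_force: [0.3, 0.3, 0.0]
width: 0.0751
```

Request:
jog_arm(
  plan=[
    {"dx": 0.3,"dy": 5.5,"dz": 0,"ax": 0,"ay": 0,"az": -10,"gripper": 0.2},
    {"dx": 0.3,"dy": 5.5,"dz": 0,"ax": 0,"ay": 0,"az": -10,"gripper": 0.2},
    {"dx": 0.3,"dy": 5.5,"dz": 0,"ax": 0,"ay": 0,"az": -10,"gripper": 0.2},
    {"dx": 0.3,"dy": 5.5,"dz": 0,"ax": 0,"ay": 0,"az": -10,"gripper": 0.2},
    {"dx": 0,"dy": 4,"dz": 0,"ax": 0,"ay": 0,"az": -10,"gripper": 0.2},
  ],
)

```text
clock: 39.3
ee_pos: [0.4334, 0.0113, 0.2842]
orientation: [120.5, 89.2, -52.5]
ft_force: [0.5, -0.7, 0.1]
width: 0.0748
```

```bash
python3 - <<'E'
from h import *
go(.438,.0547,.1301,93);print(ctrl.get_obs()['q'].round(0))
E
```

```text
clock 39.3 tcp [0.4334 0.0113 0.2842] d cm [  0.46   4.34 -15.41] jaw az -83.0 turn -4.0 tilt [0.66 0.51 0.  ] F [ 0.5 -0.7  0.1] w 0.0748
[ -6. -10.  84.  -1. 105.  77.]
```

Request:
jog_arm(
  plan=[
    {"dx": 0.3,"dy": 4.2,"dz": 0,"ax": 0.6,"ay": 0.5,"az": -4,"gripper": 0.2},
    {"dx": 0,"dy": 0,"dz": -4,"ax": 0,"ay": 0,"az": 0,"gripper": 0.2},
    {"dx": 0,"dy": 0,"dz": -2,"ax": 0,"ay": 0,"az": 0,"gripper": 0.2},
    {"dx": 0,"dy": 0,"dz": 0,"ax": 0,"ay": 0,"az": 0,"gripper": 0.2},
  ],
)

```text
clock: 39.8
ee_pos: [0.4365, 0.0583, 0.225]
orientation: [171.4, 89.7, -5.4]
ft_force: [0.1, 0.3, 0.7]
width: 0.0752
```

```bash
python3 - <<'E'
from h import *
im=snap('wrist','w9')
go(.438,.0547,.1301,93)
P=px(im,[(.4385,.0547,.173),(.5265,.06,.155)]);print(P)
a=im['color'][...,::-1].copy()
for p in P: cv2.drawMarker(a,(int(p[0]),int(p[1])),(0,255,0),0,8,1)
cv2.imwrite('pics/w9.png',cv2.resize(a[100:400,140:540],(600,450)))
E
```

```text
clock 39.85 tcp [0.437  0.0583 0.2259] d cm [ 0.1  -0.36 -9.58] jaw az -86.8 turn -0.2 tilt [0.02 0.38 0.  ] F [-0.2  0.7  0.1] w 0.0753
[[321.70973762 257.67428783]
 [321.29519768 129.91282183]]
```

View pics/w9.png

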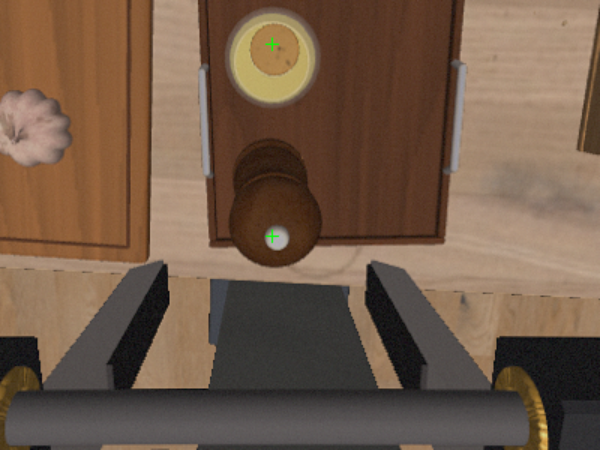

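Request:
jog_arm(
  plan=[
    {"dx": 0,"dy": -0.4,"dz": -3,"ax": 0,"ay": 0.3,"az": -0.2,"gripper": 0.2},
    {"dx": 0,"dy": 0,"dz": -3,"ax": 0,"ay": 0,"az": 0,"gripper": 0.2},
    {"dx": 0,"dy": 0,"dz": 0,"ax": 0,"ay": 0,"az": 0,"gripper": 0.2},
  ],
)

```text
clock: 40.22
ee_pos: [0.4397, 0.0534, 0.1699]
orientation: [173.8, 89.4, -3.3]
ft_force: [0.2, 0.4, 1.3]
width: 0.0753
```

```bash
python3 - <<'E'
from h import *
go(.4385,.0535,.1301,93)
E
```

```text
clock 40.23 tcp [0.4397 0.0534 0.1699] d cm [-0.12  0.01 -3.98] jaw az -87.1 turn 0.1 tilt [0.03 0.61 0.  ] F [0.2 0.4 1.3] w 0.0753
```

Request:
jog_arm(
  plan=[
    {"dx": -0.2,"dy": 0,"dz": -3.4,"ax": 0,"ay": 0.6,"az": 0,"gripper": 0.2},
    {"dx": 0,"dy": 0,"dz": -0.6,"ax": 0,"ay": 0,"az": 0,"gripper": 0.2},
    {"dx": -0.1,"dy": 0,"dz": -0.2,"ax": 0,"ay": 0,"az": 0,"gripper": 0.2},
  ],
)

```text
clock: 40.6
ee_pos: [0.4413, 0.0529, 0.1347]
orientation: [173.9, 89.3, -3.2]
ft_force: [-0.1, 0.4, 0.4]
width: 0.0752
```

```bash
python3 - <<'E'
from h import *
go(.4385,.0535,.1301,93)
E
```

```text
clock 40.6 tcp [0.4413 0.0529 0.1347] d cm [-0.28  0.06 -0.46] jaw az -87.1 turn 0.1 tilt [0.04 0.72 0.  ] F [-0.1  0.4  0.4] w 0.0752
```

Request:
jog_arm(
  plan=[
    {"dx": -0.3,"dy": 0,"dz": -0.5,"ax": 0,"ay": 0.7,"az": 0,"gripper": 1},
    {"dx": -0.1,"dy": 0,"dz": -0.1,"ax": 0,"ay": 0,"az": 0,"gripper": 1},
    {"dx": -0.1,"dy": 0,"dz": -0.1,"ax": 0,"ay": 0,"az": 0,"gripper": 1},
    {"dx": -0.1,"dy": 0,"dz": -0.1,"ax": 0,"ay": 0,"az": 0,"gripper": 1},
    {"dx": 0,"dy": 0,"dz": -0.1,"ax": 0,"ay": 0,"az": 0,"gripper": 1},
  ],
)

```text
clock: 41.22
ee_pos: [0.4384, 0.0531, 0.131]
orientation: [174.7, 89.4, -2.4]
ft_force: [-0.8, 0.5, 5.4]
width: 0.0471
```

```bash
python3 - <<'E'
from h import *
go(.4385,.0535,.1301,93)
E
```

```text
clock 41.23 tcp [0.4384 0.0531 0.131 ] d cm [ 0.01  0.04 -0.09] jaw az -87.1 turn 0.1 tilt [0.02 0.6  0.  ] F [-0.8  0.5  5.4] w 0.0471
```

Request:
jog_arm(
  plan=[
    {"dx": 0,"dy": 0,"dz": 3,"ax": 0,"ay": 0,"az": 0,"gripper": 1},
    {"dx": 0,"dy": 0,"dz": 5,"ax": 0,"ay": 0,"az": 0,"gripper": 1},
    {"dx": 0,"dy": 0,"dz": 4.5,"ax": 0,"ay": 0,"az": 0,"gripper": 1},
    {"dx": -0.2,"dy": -4,"dz": 0,"ax": 0,"ay": 0,"az": 0,"gripper": 1},
    {"dx": -0.2,"dy": -5,"dz": 0,"ax": 0,"ay": 0,"az": 0,"gripper": 1},
  ],
)

```text
clock: 41.85
ee_pos: [0.4304, -0.0365, 0.2539]
orientation: [16.6, 89.9, -160.1]
ft_force: [-0.5, -0.7, -1.7]
width: 0.0476
```

Request:
jog_arm(
  plan=[
    {"dx": -0.2,"dy": -5,"dz": 0,"ax": 0,"ay": 0,"az": 0,"gripper": 1},
    {"dx": -0.2,"dy": -5,"dz": 0,"ax": 0,"ay": 0,"az": 0,"gripper": 1},
    {"dx": -0.2,"dy": -5,"dz": 0,"ax": 0,"ay": 0,"az": 0,"gripper": 1},
    {"dx": -0.2,"dy": -5,"dz": 0,"ax": 0,"ay": 0,"az": 0,"gripper": 1},
    {"dx": -0.2,"dy": -5,"dz": 0,"ax": 0,"ay": 0,"az": 0,"gripper": 1},
  ],
)

```text
clock: 42.48
ee_pos: [0.4168, -0.293, 0.2483]
orientation: [-28.2, 89.4, 155.2]
ft_force: [0.2, 0.3, -2.0]
width: 0.0473
```

```bash
python3 - <<'E'
from h import *
go(.4205,-.3897,.125,93)
E
```

```text
clock 42.48 tcp [ 0.4168 -0.293   0.2483] d cm [  0.37  -9.67 -12.33] jaw az -86.6 turn -0.4 tilt [-0.26 -0.57 -0.  ] F [ 0.2  0.3 -2. ] w 0.0473
```

Request:
jog_arm(
  plan=[
    {"dx": 0.2,"dy": -5,"dz": 0,"ax": -0.3,"ay": -0.5,"az": -0.4,"gripper": 1},
    {"dx": 0.2,"dy": -4.2,"dz": 0,"ax": 0,"ay": 0,"az": 0,"gripper": 1},
    {"dx": 0,"dy": 0,"dz": -3,"ax": 0,"ay": 0,"az": 0,"gripper": 1},
    {"dx": 0,"dy": 0,"dz": -4,"ax": 0,"ay": 0,"az": 0,"gripper": 1},
    {"dx": 0,"dy": 0,"dz": -2,"ax": 0,"ay": 0,"az": 0,"gripper": 1},
  ],
)

```text
clock: 43.1
ee_pos: [0.4171, -0.3914, 0.149]
orientation: [-37.4, 89.4, 145.2]
ft_force: [-0.8, -0.4, -1.9]
width: 0.0474
```

```bash
python3 - <<'E'
from h import *
go(.4205,-.3897,.125,93)
E
```

```text
clock 43.1 tcp [ 0.4171 -0.3914  0.149 ] d cm [ 0.34  0.17 -2.4 ] jaw az -87.5 turn 0.5 tilt [-0.36 -0.52 -0.  ] F [-0.8 -0.4 -1.9] w 0.0474
```

Request:
jog_arm(
  plan=[
    {"dx": 0.3,"dy": 0.2,"dz": -1.2,"ax": -0.4,"ay": -0.2,"az": 0.4,"gripper": 1},
    {"dx": 0,"dy": 0,"dz": -0.6,"ax": 0,"ay": 0,"az": 0,"gripper": 1},
    {"dx": 0,"dy": 0,"dz": -0.3,"ax": 0,"ay": 0,"az": 0,"gripper": 1},
    {"dx": 0,"dy": 0,"dz": -0.2,"ax": 0,"ay": 0,"az": 0,"gripper": 1},
  ],
)

```text
clock: 43.6
ee_pos: [0.4198, -0.3881, 0.1253]
orientation: [-15.8, 89.6, 167.2]
ft_force: [-1.2, 2.1, 4.2]
width: 0.0472
```

```bash
python3 - <<'E'
from h import *
go(.4205,-.3897,.125,93)
E
```

```text
clock 43.6 tcp [ 0.4198 -0.3881  0.1253] d cm [ 0.07 -0.16 -0.03] jaw az -87.0 turn -0.0 tilt [-0.1  -0.42 -0.  ] F [-1.2  2.1  4.2] w 0.0472
```

Request:
jog_arm(
  plan=[
    {"dx": 0,"dy": 0,"dz": 0.1,"ax": 0,"ay": 0,"az": 0,"gripper": 0.25},
    {"dx": 0,"dy": 0,"dz": 0,"ax": 0,"ay": 0,"az": 0,"gripper": 0.25},
    {"dx": 0,"dy": 0,"dz": 0,"ax": 0,"ay": 0,"az": 0,"gripper": 0.25},
  ],
)

```text
clock: 43.98
ee_pos: [0.4209, -0.3895, 0.1286]
orientation: [34.9, 89.7, -142.1]
ft_force: [-1.1, -0.8, -0.9]
width: 0.0698
```

Request:
jog_arm(
  plan=[
    {"dx": 0,"dy": 0,"dz": 3,"ax": 0,"ay": 0,"az": 0,"gripper": 0.25},
    {"dx": 0,"dy": 0,"dz": 6,"ax": 0,"ay": 0,"az": 0,"gripper": 0.25},
    {"dx": 0,"dy": 0,"dz": 5,"ax": 0,"ay": 0,"az": 0,"gripper": 0.25},
    {"dx": 1.2,"dy": 5.5,"dz": 0,"ax": 0,"ay": 0,"az": 0,"gripper": 0.25},
    {"dx": 1.3,"dy": 5.7,"dz": 0,"ax": 0,"ay": 0,"az": 0,"gripper": 0.25},
  ],
)

```text
clock: 44.6
ee_pos: [0.4448, -0.278, 0.2704]
orientation: [15.6, 89.7, -161.8]
ft_force: [1.3, -0.0, 1.1]
width: 0.0707
```

Request:
jog_arm(
  plan=[
    {"dx": 1.3,"dy": 5.7,"dz": 0,"ax": 0,"ay": 0,"az": 0,"gripper": 0.25},
    {"dx": 1.3,"dy": 5.7,"dz": 0,"ax": 0,"ay": 0,"az": 0,"gripper": 0.25},
    {"dx": 1.3,"dy": 5.7,"dz": 0,"ax": 0,"ay": 0,"az": 0,"gripper": 0.25},
    {"dx": 1.3,"dy": 5.7,"dz": 0,"ax": 0,"ay": 0,"az": 0,"gripper": 0.25},
    {"dx": 1.3,"dy": 5,"dz": 0,"ax": 0,"ay": 0,"az": 0,"gripper": 0.25},
  ],
)

```text
clock: 45.22
ee_pos: [0.5112, 0.0082, 0.2717]
orientation: [99.8, 89.8, -77.8]
ft_force: [0.7, -0.6, 0.2]
width: 0.0703
```

```bash
python3 - <<'E'
from h import *
go(.5245,.059,.0996,93)
E
```

```text
clock 45.23 tcp [0.5112 0.0082 0.2717] d cm [  1.33   5.08 -17.21] jaw az -87.6 turn 0.6 tilt [0.21 0.05 0.  ] F [ 0.7 -0.6  0.2] w 0.0703
```

Request:
jog_arm(
  plan=[
    {"dx": 1.2,"dy": 4.8,"dz": 0,"ax": 0.2,"ay": 0,"az": 0.5,"gripper": 0.25},
    {"dx": 0,"dy": 0,"dz": -4,"ax": 0,"ay": 0,"az": 0,"gripper": 0.25},
    {"dx": 0,"dy": 0,"dz": -4,"ax": 0,"ay": 0,"az": 0,"gripper": 0.25},
    {"dx": 0,"dy": 0,"dz": 0,"ax": 0,"ay": 0,"az": 0,"gripper": 0.25},
  ],
)

```text
clock: 45.72
ee_pos: [0.5243, 0.0626, 0.1904]
orientation: [-179.3, 89.8, 4.1]
ft_force: [-0.5, -0.7, 0.0]
width: 0.0705
```

```bash
python3 - <<'E'
from h import *
go(.5245,.059,.0996,93)
E
```

```text
clock 45.73 tcp [0.5243 0.0626 0.1904] d cm [ 0.02 -0.36 -9.08] jaw az -86.6 turn -0.4 tilt [-0.02  0.24  0.  ] F [-0.5 -0.7  0. ] w 0.0705
```

Request:
jog_arm(
  plan=[
    {"dx": 0,"dy": -0.3,"dz": -4,"ax": 0,"ay": 0.2,"az": -0.4,"gripper": 0.25},
    {"dx": -0.1,"dy": 0,"dz": -3,"ax": 0,"ay": 0,"az": 0,"gripper": 0.25},
    {"dx": -0.1,"dy": 0,"dz": -1,"ax": 0,"ay": 0,"az": 0,"gripper": 0.25},
  ],
)

```text
clock: 46.1
ee_pos: [0.5267, 0.0588, 0.116]
orientation: [177.0, 89.2, -0.1]
ft_force: [0.1, -0.3, -0.6]
width: 0.0704
```

```bash
python3 - <<'E'
from h import *
go(.5245,.059,.0996,93)
E
```

```text
clock 46.1 tcp [0.5267 0.0588 0.116 ] d cm [-0.22  0.02 -1.64] jaw az -87.1 turn 0.1 tilt [0.   0.76 0.  ] F [ 0.1 -0.3 -0.6] w 0.0704
```

Request:
jog_arm(
  plan=[
    {"dx": -0.2,"dy": 0,"dz": -1.7,"ax": 0,"ay": 0.7,"az": 0,"gripper": 0.25},
    {"dx": -0.1,"dy": 0,"dz": -0.1,"ax": 0,"ay": 0,"az": 0,"gripper": 1},
    {"dx": -0.1,"dy": 0,"dz": -0.1,"ax": 0,"ay": 0,"az": 0,"gripper": 1},
    {"dx": -0.1,"dy": 0,"dz": -0.1,"ax": 0,"ay": 0,"az": 0,"gripper": 1},
    {"dx": -0.1,"dy": 0,"dz": -0.1,"ax": 0,"ay": 0,"az": 0,"gripper": 1},
  ],
)

```text
clock: 46.72
ee_pos: [0.5238, 0.0584, 0.0993]
orientation: [176.8, 89.5, -0.3]
ft_force: [-0.4, 0.7, 0.2]
width: 0.0339
```

```bash
python3 - <<'E'
from h import *
go(.5245,.059,.0996,93)
E
```

```text
clock 46.73 tcp [0.5238 0.0584 0.0993] d cm [0.07 0.06 0.03] jaw az -87.1 turn 0.1 tilt [0.   0.52 0.  ] F [-0.4  0.7  0.2] w 0.0339
```

Request:
jog_arm(
  plan=[
    {"dx": 0,"dy": 0,"dz": -0.1,"ax": 0,"ay": 0.5,"az": 0,"gripper": 1},
    {"dx": -0.1,"dy": 0,"dz": -0.1,"ax": 0,"ay": 0,"az": 0,"gripper": 1},
    {"dx": -0.1,"dy": 0,"dz": -0.1,"ax": 0,"ay": 0,"az": 0,"gripper": 1},
  ],
)

```text
clock: 47.1
ee_pos: [0.5235, 0.0589, 0.0986]
orientation: [-177.0, 89.7, 5.9]
ft_force: [0.5, -0.1, 4.4]
width: 0.0248
```

```bash
python3 - <<'E'
from h import *
go(.4067,-.2315,.0935,93)
E
```

```text
clock 47.1 tcp [0.5235 0.0589 0.0986] d cm [-11.68 -29.04  -0.51] jaw az -87.1 turn 0.1 tilt [-0.03  0.29  0.  ] F [ 0.5 -0.1  4.4] w 0.0248
```

Request:
jog_arm(
  plan=[
    {"dx": 0,"dy": 0,"dz": 3,"ax": 0,"ay": 0,"az": 0,"gripper": 1},
    {"dx": 0,"dy": 0,"dz": 5,"ax": 0,"ay": 0,"az": 0,"gripper": 1},
    {"dx": -2,"dy": -3,"dz": 0,"ax": 0,"ay": 0,"az": 0,"gripper": 1},
    {"dx": -3,"dy": -4.5,"dz": 0,"ax": 0,"ay": 0,"az": 0,"gripper": 1},
    {"dx": -3,"dy": -5,"dz": 0,"ax": 0,"ay": 0,"az": 0,"gripper": 1},
  ],
)

```text
clock: 47.72
ee_pos: [0.4366, -0.0667, 0.1701]
orientation: [-4.5, 89.2, 178.8]
ft_force: [0.1, -1.4, -4.1]
width: 0.0245
```

Request:
jog_arm(
  plan=[
    {"dx": -2.5,"dy": -5,"dz": 0,"ax": 0,"ay": 0,"az": 0,"gripper": 1},
    {"dx": -1,"dy": -5,"dz": 0,"ax": 0,"ay": 0,"az": 0,"gripper": 1},
    {"dx": 0,"dy": -4,"dz": 0,"ax": 0,"ay": 0,"az": 0,"gripper": 1},
    {"dx": 0,"dy": -1,"dz": 0,"ax": 0,"ay": 0,"az": 0,"gripper": 1},
  ],
)

```text
clock: 48.22
ee_pos: [0.3931, -0.2207, 0.162]
orientation: [-16.4, 88.4, 166.7]
ft_force: [-0.2, 0.3, -4.6]
width: 0.0248
```

```bash
python3 - <<'E'
from h import *
go(.405,-.2315,.0926,93)
E
```

```text
clock 48.23 tcp [ 0.3931 -0.2207  0.162 ] d cm [ 1.19 -1.08 -6.94] jaw az -86.9 turn -0.1 tilt [-0.38 -1.6  -0.  ] F [-0.2  0.3 -4.6] w 0.0248
```

Request:
jog_arm(
  plan=[
    {"dx": 1.1,"dy": -1,"dz": 0,"ax": -0.4,"ay": -1.4,"az": 0,"gripper": 1},
    {"dx": 0,"dy": 0,"dz": -3,"ax": 0,"ay": 0,"az": 0,"gripper": 1},
    {"dx": 0,"dy": 0,"dz": -2,"ax": 0,"ay": 0,"az": 0,"gripper": 1},
    {"dx": 0,"dy": 0,"dz": -0.5,"ax": 0,"ay": 0,"az": 0,"gripper": 1},
  ],
)

```text
clock: 48.72
ee_pos: [0.4055, -0.2284, 0.1028]
orientation: [-53.5, 89.7, 129.7]
ft_force: [0.1, 0.5, -4.3]
width: 0.0247
```

```bash
python3 - <<'E'
from h import *
go(.405,-.2315,.0926,93)
E
```

```text
clock 48.73 tcp [ 0.4055 -0.2284  0.1028] d cm [-0.05 -0.31 -1.02] jaw az -86.8 turn -0.2 tilt [-0.2  -0.16 -0.  ] F [ 0.1  0.5 -4.3] w 0.0247
```

Request:
jog_arm(
  plan=[
    {"dx": -0.1,"dy": -0.3,"dz": -0.6,"ax": -0.2,"ay": 0,"az": 0,"gripper": 1},
    {"dx": 0,"dy": 0,"dz": -0.4,"ax": 0,"ay": 0,"az": 0,"gripper": 1},
    {"dx": 0,"dy": 0,"dz": -0.2,"ax": 0,"ay": 0,"az": 0,"gripper": 1},
  ],
)

```text
clock: 49.1
ee_pos: [0.4057, -0.231, 0.0927]
orientation: [55.4, 89.9, -121.2]
ft_force: [-3.2, 2.4, 9.3]
width: 0.0243
```

```bash
python3 - <<'E'
from h import *
go(.405,-.2315,.0926,93)
E
```

```text
clock 49.1 tcp [ 0.4057 -0.231   0.0927] d cm [-0.07 -0.05 -0.01] jaw az -86.7 turn -0.3 tilt [ 0.08 -0.05  0.  ] F [-3.2  2.4  9.3] w 0.0243
```

Request:
jog_arm(
  plan=[
    {"dx": 0,"dy": 0,"dz": 0.1,"ax": 0,"ay": 0,"az": 0,"gripper": 0.45},
    {"dx": 0,"dy": 0,"dz": 0,"ax": 0,"ay": 0,"az": 0,"gripper": 0.45},
    {"dx": 0,"dy": 0,"dz": 0,"ax": 0,"ay": 0,"az": 0,"gripper": 0.45},
    {"dx": 0,"dy": 0,"dz": 0,"ax": 0,"ay": 0,"az": 0,"gripper": 0.45},
  ],
)

```text
clock: 49.6
ee_pos: [0.4085, -0.233, 0.0975]
orientation: [133.2, 89.4, -43.4]
ft_force: [0.2, -0.7, 0.8]
width: 0.0514
```

Request:
jog_arm(
  plan=[
    {"dx": 0,"dy": 0,"dz": 3,"ax": 0,"ay": 0,"az": 0,"gripper": 0.45},
    {"dx": 0,"dy": 0,"dz": 6,"ax": 0,"ay": 0,"az": 0,"gripper": 0.45},
    {"dx": 0,"dy": 0,"dz": 6,"ax": 0,"ay": 0,"az": 0,"gripper": 0.45},
    {"dx": -1,"dy": 5,"dz": 2,"ax": 0,"ay": 0,"az": 0,"gripper": 0.45},
    {"dx": -1,"dy": 5.5,"dz": 0,"ax": 0,"ay": 0,"az": 0,"gripper": 0.45},
  ],
)

```text
clock: 50.22
ee_pos: [0.387, -0.127, 0.2705]
orientation: [143.1, 89.6, -34.0]
ft_force: [1.0, 0.1, -0.5]
width: 0.0518
```

Request:
jog_arm(
  plan=[
    {"dx": -1,"dy": 5.5,"dz": 0,"ax": 0,"ay": 0,"az": 0,"gripper": 0.45},
    {"dx": -1,"dy": 5.5,"dz": 0,"ax": 0,"ay": 0,"az": 0,"gripper": 0.45},
    {"dx": 0,"dy": 2,"dz": 0,"ax": 0,"ay": 0,"az": 0,"gripper": 0.45},
    {"dx": 0,"dy": 0,"dz": 0,"ax": 0,"ay": 0,"az": 0,"gripper": 0.45},
  ],
)

```text
clock: 50.72
ee_pos: [0.3656, 0.0089, 0.2722]
orientation: [159.4, 89.3, -17.4]
ft_force: [0.6, -0.1, -0.4]
width: 0.0514
```

```bash
python3 - <<'E'
from h import *
im=snap('top','t9'); sc=snap('scene','s9'); b=im['color'][...,::-1]; a=cv2.imread('pics/top0.png')
f=lambda c:cv2.resize(c[155:305,340:490],(390,390),interpolation=2)
s=sc['color'][...,::-1]
cv2.imwrite('pics/f.png',np.vstack([np.hstack([f(a),f(b)]),cv2.copyMakeBorder(cv2.resize(s[150:400,120:480],(300,208)),0,0,0,480,0)]))
go(0,0,0)
# shift of objects between start and end (template match, pixels)
for n,(u,v,r) in dict(cork=(385,266,7),cap=(416,263,14),knob=(470,259,6),head=(464,260,12),bar=(415.5,230.5,9)).items():
    u,v=int(u),int(v); t=a[v-r:v+r+1,u-r:u+r+1]; R=b[v-r-14:v+r+15,u-r-14:u+r+15]
    m=cv2.minMaxLoc(cv2.matchTemplate(R,t,cv2.TM_CCOEFF_NORMED)); print(n,round(m[1],3),np.array(m[3])-14)
E
```

```text
clock 50.83 tcp [0.3658 0.0076 0.2721] d cm [-36.58  -0.76 -27.21] jaw az -87.0 turn None tilt [0.22 0.61 0.  ] F [-0.2 -0.  -0.4] w 0.0516
cork 0.924 [0 0]
cap 0.978 [0 0]
knob 0.99 [-2  1]
head 0.989 [-2  1]
bar 0.998 [0 0]
```

View pics/f.png

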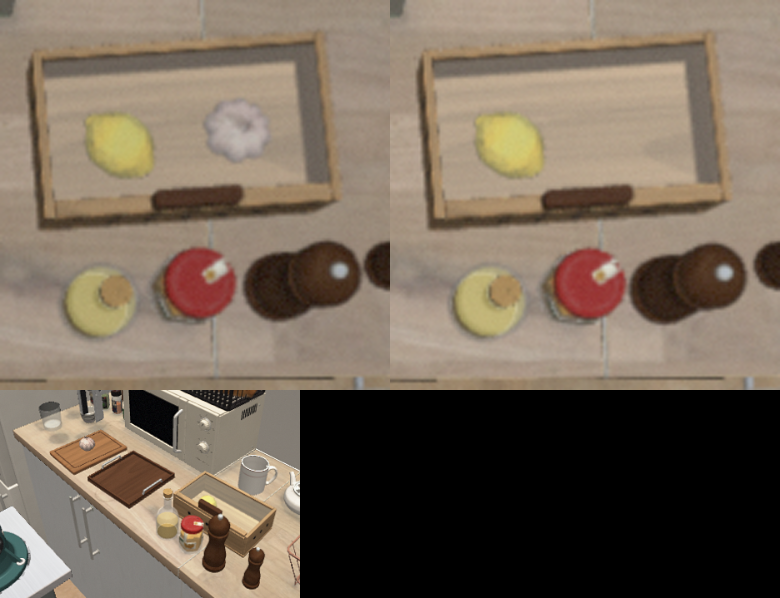

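All objects match their start places: bottle and jar show 0 px shift, the mill about 2 px (4 mm), and the lid bar 0 px. The garlic is on the board and the hand is clear.

```bash
python3 -c "
from rig import ctrl
print(ctrl.close_job(), ctrl.get_obs()['clock'])"
```

```text
the job is handed in; nothing more can be done
the job is handed in; nothing more can be done
```

The job is done and handed in at about 51 s of the 147 s allowed. I stood the bottle, mill and jar on the tray and pulled the lid about 116 mm, up to its end stop. Then I put the garlic near the middle of the chopping board, slid the lid shut, and returned all three to their places.

- **Bottle, mill and jar:** in the final top picture against the one from the start, the bottle and jar show no shift and the mill about 2 px (roughly 4 mm, limit 20 mm). All three look upright.
- **Lid and lemon:** the lid bar shows no shift from its shut position, and the lemon looks in its place in the keeper.
- **Garlic and hand:** the garlic sits on the board, and the hand is clear of everything.

No check failed or disagreed. The hand-in gave no verdict.

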